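# Space the stockroom tray's lane dividers with a spacer block

## Task

The sliding dividers of the grey shelf tray have been pushed out of place. Set the first three lanes each just as wide as the wooden spacer block: hold the block by its rib and, starting at the tray's thick end stop and working along, lower it nose first right down to the deck against the end stop or the divider just set, so that it wedges the next divider out to its place, then lift it straight out and step to the next lane. Finally stand the block upright on the bench, clear of the tray, and do not disturb the bottle, carton and jar.

Things in the scene. Friction and masses are not known exactly. Their poses are not given: they have to be found in the camera images.
- spacer_mid (a point): Loose dark wooden spacer block, about 0.3 kg, standing upright on its flat nose on the bench, left or right of the tray: 90 mm long (its x), 115 mm high (z up), symmetric in y. This point is its centre, 57.5 mm above its underside. On top, centred, from 75 to 115 mm height, is a paler grip rib 30 mm wide (y), 60 mm long (x).
- spacer: The same block; origin at the centre of its underside. Its width (y) is 28 mm at the underside and widens evenly to 76 mm at 40 mm height (the tapered nose); from 40 to 75 mm height its sides are upright, 76 mm apart: this sets the lane width.
- stop_face (a point): Fixed grey tray: middle of the upper inner edge of its thick (40 mm) end stop, where the row starts, 65 mm above the deck, 77 mm above the bench. y runs along the row towards the thin (6 mm) end plate, 322 mm away; x along the dividers, away from the robot; z up. Tray 230 mm along x, with 8 mm high rails on the deck's front and back edges, 202 mm clear between them.
- div1_top (a point): First divider from the thick end stop: upright white sheet 6 mm thick (y), 210 mm long (x). This point is the middle of its top edge, 77 mm above the bench, 3 mm from either face; axes as the tray's. It slides only along y, about 3 N friction, 20 mm either way from its proper place, and stays where left.
- div2_top (a point): Second divider, like the first. Each divider starts 6 to 18 mm short of its proper place (too near the thick end stop), so a lane is 58 to 70 mm wide when its turn comes.
- div3_top (a point): Third lane divider, like the first. The fourth lane, beyond it, takes what is left.
- shampoo: White bottle with grey cap, 66 mm across, 170 mm high, standing on the side of the tray where the block is not; origin at the centre of its underside. Leave alone.
- carton: Cardboard carton 70 x 100 x 110 mm high, standing at one side of the tray; origin at the centre of its underside. Leave alone.
- creamjar: White jar with black lid, 72 mm across, 60 mm high, standing at one side of the tray; origin at the centre of its underside. Leave alone.
Things that resemble listed ones, but are neither listed nor needed, are in the scene too. What is shaped like the spacer but yellow is not meant.

How it is judged:
By the outcome, as a careful person would: the job done as asked, in the order asked, and still so for the second after the job is handed in, with the robot touching nothing.
It also fails if it takes over 69 s, if anything falls off the work surface, if the arm or the gripper's body presses on something with over 40 N, if the wrist force passes 120 N, or if a joint passes its speed limit or range.

## Robot

A 6-joint arm with a two-finger parallel gripper is mounted at the origin on the work surface. World frame = base frame: x ahead of the robot, y to its left, z up, the work surface at z = 0. Lengths are in m, angles in degrees, forces in N, time in s.
With the tool pointing down it reaches from about 0.3 to 0.875 m from the base axis. Payload 4.2 kg.
Tool frame: the origin (TCP) lies midway between the tips of the shut fingers; the grasp point (between the pads) lies 19 mm behind it; z points along the fingers, y is the direction in which the jaws open and shut (so a half turn about z gives the same grasp; the last joint's range is limited). The gripper opens to 85 mm and grips with 20 to 120 N. Pads are 22 mm wide; open, the fingers measure 114 mm over their backs; the gripper's body (76 mm by 85 mm) begins 54 mm behind the grasp point. The pads swing forward as they close: fully open they stand 13 mm farther back than shut.
Start: joints at [64.343, 18.312, 89.639, -0, 72.044, -1.146], TCP at [0.239, 0.523, 0.231] pointing down, gripper open.
Joint ranges: [-177.97, 177.97], [-48.28, 115.42], [12.27, 149.76], [-77.06, 257.06], [2.81, 150.46], [-146.56, 146.56]. Speed limits (degrees/s): [147.25, 147.25, 180, 180, 180, 180].

## Interface

Orientations are given as a 3x3 rotation matrix whose columns are the frame's x, y, z axes.
In Python, from station import sense, vision, workorder gives the robot as it stands.
- The arm moves only by the shell command python3 -m pendant 'ROWS' [FORCE]. ROWS is JSON, a list of rows, each an object of numbers: "x", "y", "z": the shift along the tool's x, y, z in mm; "spin": the turn about the tool's z in degrees; "fingers": the finger opening in mm, from 0 to 85.4. In form: [{"x": .., "y": .., "z": .., "spin": .., "fingers": ..}, ...]. A call has 1 to 20 rows; each row shifts and turns the commanded pose from where the row before left it, along the tool's axes as they then stand; what a row does not reach is not made up. A row lasts 1/12 s, in which the tool goes at most 41.7 mm and 7.16 degrees, less where a joint would pass 70% of its speed; a pose out of reach is approached as far as the arm can. A call with a gripper value outside its range is refused whole. The fingers move at their own pace and stop on an object; FORCE is the grip in N (left out, the last holds). Time passes only in rows, so rows that do not move let the fingers close. It gives the time, the measured TCP pose, the force and the opening at its end, in the units of the state.
- sense(): the state, without advancing time (a new reading comes with each control period).
- vision.grab_frame(name): name is "side" or "top" or "wrist"; returns a dict with "image" (480x640x3 uint8, red, green, blue), "intrinsics" (3x3 intrinsics, pixels), "k1" (the pictures are not rectified: a ray, as slopes to the right and down, at radius r is drawn at 1 + k1 r^2 times it, then the intrinsics apply), "rvec" (rotation vector, rad) and "tvec" (3), from world to camera coordinates, as OpenCV has them; the wrist camera has in their place "hand_eye" (4x4, takes a point from camera to tool coordinates, whose origin is the TCP and whose axes are the flange's). Camera axes: x right, y down, z forward; pixel columns grow to the right and rows downward; lengths in m; the calibration is good to about 2 mm. A picture is of the moment at which its call begins: read the wrist's pose just before it. There is no depth.
- workorder.close_job(): hands the job in, once; it reports no verdict.
The state is a dict: "time_s": time; "joints": joint angles; "joint_vel": joint speeds; "joint_efforts": joint torques, N m; "ee_pos": TCP position; "tcp_rot": TCP orientation; "contact_force": force on the tool from outside, world axes, zero at the start; "ft_torque": the same for the moment, N m; "gripper_width": finger opening in m.
Only numpy, scipy, OpenCV 4.12 (cv2) and the standard library are available. Lean on these libraries where they do the work, as an engineer would, in place of code of your own. Each camera call takes 0.05 s, during which the arm holds its last target.

## Working session

There is one attempt and no reset: what is moved stays moved. The work goes in short steps, Python scripts to look and compute and a shell command to move; the robot and the scene stay as the last step left them, time stands still between calls to the robot, and variables do not carry over. Pictures are saved under pics/ and viewed, and the job is handed in when it is done.

```bash
ls; mkdir -p pics; python3 - <<'E'
from station import sense, vision
import cv2, json
s=sense(); print(s)
for n in("side","top","wrist"):
    f=vision.grab_frame(n); cv2.imwrite(f"pics/{n}0.png",f["image"][:,:,::-1])
    print(n,{k:v for k,v in f.items() if k!="image"})
E
```

```text
pics
{'time_s': 0.0, 'joints': array([ 6.43472009e+01,  1.83521837e+01,  8.97081222e+01,  2.24513114e-04,
        7.20432347e+01, -1.14766955e+00]), 'joint_vel': array([ 0.06275911,  0.08312259, -0.0357086 ,  0.03372983, -0.01104623,
       -0.08932939]), 'joint_efforts': array([-8.17708842e-04, -4.15501535e+01, -2.34160370e+01, -2.71856361e-04,
        8.42195208e-03, -8.65248182e-06]), 'ee_pos': array([0.23829951, 0.52276224, 0.23046519]), 'tcp_rot': array([[-9.09923623e-01,  4.14775099e-01, -7.85693386e-04],
       [ 4.14775842e-01,  9.09922169e-01, -1.62738748e-03],
       [ 3.99200259e-05, -1.80668495e-03, -9.99998367e-01]]), 'contact_force': array([-0.01877375, -0.28441617,  0.75138616]), 'ft_torque': array([-0.00199741,  0.03541055, -0.00812575]), 'gripper_width': 0.08564940044095716}
side {'intrinsics': array([[614.38078206,   0.        , 326.62611923],
       [  0.        , 614.38078206, 243.21669704],
       [  0.        ,   0.        ,   1.        ]]), 'k1': -0.18984196707015752, 'rvec': array([ 2.14734315, -0.72402709,  0.34432092]), 'tvec': array([-0.38357441,  0.2224879
[... 189 characters left out ...]
), 'k1': 0.010218312600405104, 'rvec': array([ 2.11558969, -2.16177593,  0.18741929]), 'tvec': array([-0.00870915,  0.48562901,  1.00799581])}
wrist {'intrinsics': array([[386.5961603 ,   0.        , 318.42489786],
       [  0.        , 386.5961603 , 240.17630927],
       [  0.        ,   0.        ,   1.        ]]), 'k1': -0.05997383867466463, 'hand_eye': array([[-3.39480641e-04, -9.45993624e-01, -3.24185052e-01,
         8.30995658e-02],
       [ 9.99999939e-01, -3.46604119e-04, -3.57676389e-05,
        -1.30615366e-03],
       [-7.85279161e-05, -3.24185045e-01,  9.45993684e-01,
        -1.42446794e-01],
       [ 0.00000000e+00,  0.00000000e+00,  0.00000000e+00,
         1.00000000e+00]])}
```

View pics/top0.png

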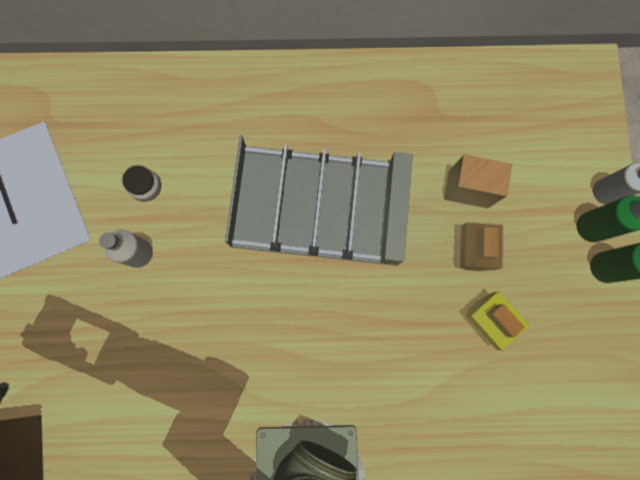

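View pics/side0.png

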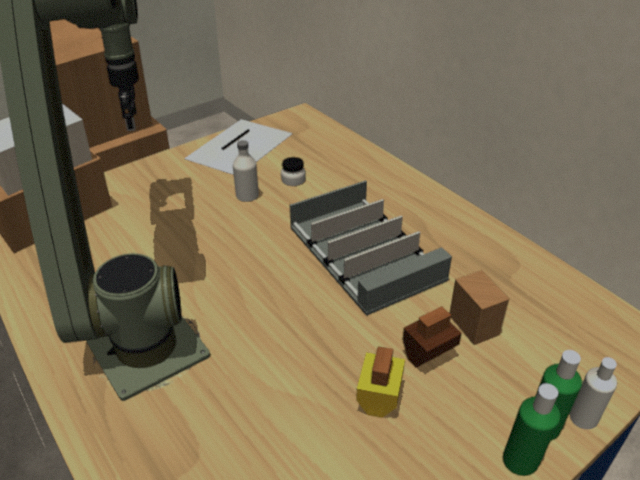

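View pics/wrist0.png

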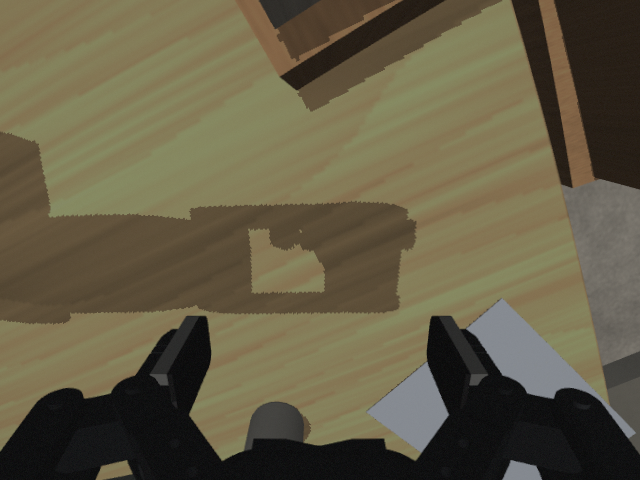

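The top picture shows the tray at (230–412, 138–263), with its thick end stop at the right (400, 205) and dividers near columns 355, 318 and 280. Two things are shaped like the spacer: the dark brown one at (483, 246) and the yellow one at (498, 322). The carton is at (480, 180), the jar at (140, 182) and the bottle at (125, 246). The dark wooden block with the paler rib fits the description, and yellow is excluded. I'll confirm that in an enlarged crop.

```bash
cat > h.py <<'E'
import numpy as np, cv2
from station import sense, vision
def cam(f,s=None):
    "returns C (world), R cam->world"
    if "rvec" in f:
        R=cv2.Rodrigues(np.array(f["rvec"]))[0]; return -R.T@f["tvec"],R.T
    H=np.array(f["hand_eye"]); Rt=np.array(s["tcp_rot"])
    return np.array(s["ee_pos"])+Rt@H[:3,3],Rt@H[:3,:3]
def ray(f,px,s=None):
    K=f["intrinsics"];k=f["k1"]
    d=np.linalg.inv(K)@np.array([px[0],px[1],1.]);x=d[:2].copy();u=x.copy()
    for _ in range(20): u=x/(1+k*(u@u))
    C,R=cam(f,s); return C,R@np.array([u[0],u[1],1.])
def onz(f,px,z,s=None):
    C,d=ray(f,px,s); return C+d*(z-C[2])/d[2]
def proj(f,P,s=None):
    C,R=cam(f,s); c=R.T@(np.array(P)-C); u=c[:2]/c[2]; u=u*(1+f["k1"]*(u@u)); return (f["intrinsics"]@np.array([u[0],u[1],1]))[:2]
def save(n,im,scale=1): cv2.imwrite(f"pics/{n}.png",cv2.resize(im,None,fx=scale,fy=scale,interpolation=cv2.INTER_CUBIC)[:,:,::-1])
def crop(n,f,x0,y0,x1,y1,sc): save(n,f["image"][y0:y1,x0:x1],sc)
E
python3 - <<'E'
from h import *
t=vision.grab_frame("top");d=vision.grab_frame("side")
crop("c1",t,220,120,540,360,2.5); crop("c2",d,340,220,500,340,5)
np.set_printoptions(precision=4,suppress=True)
print("rib",onz(t,(491,242),.115),"yellow rib",onz(t,(508,320),.115),"stop",onz(t,(390,205),.077))
for x in(355,318,281):print(onz(t,(x,200),.077))
E
```

```text
rib [ 0.4634 -0.3714  0.115 ] yellow rib [ 0.3114 -0.3914  0.115 ] stop [ 0.5513 -0.1829  0.077 ]
[ 0.5634 -0.1108  0.077 ]
[ 0.565 -0.034  0.077]
[0.5666 0.0426 0.077 ]
```

View pics/c1.png

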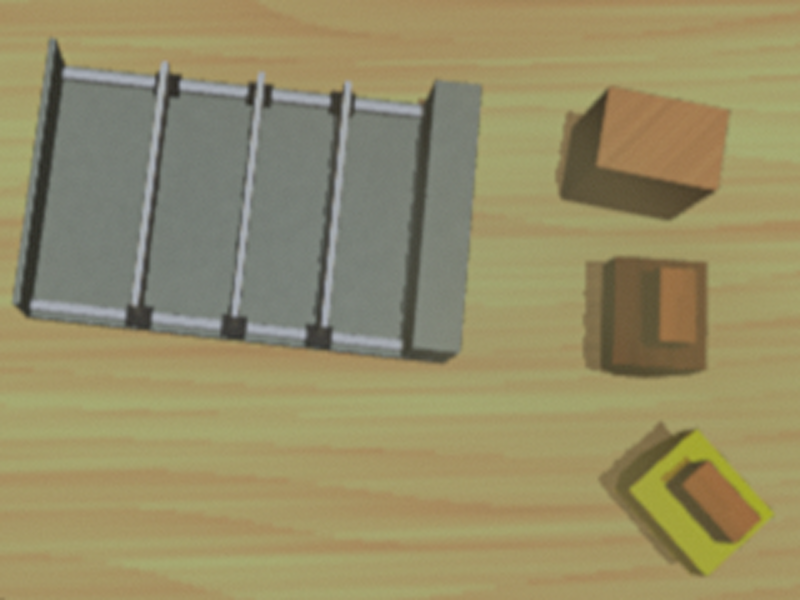

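View pics/c2.png

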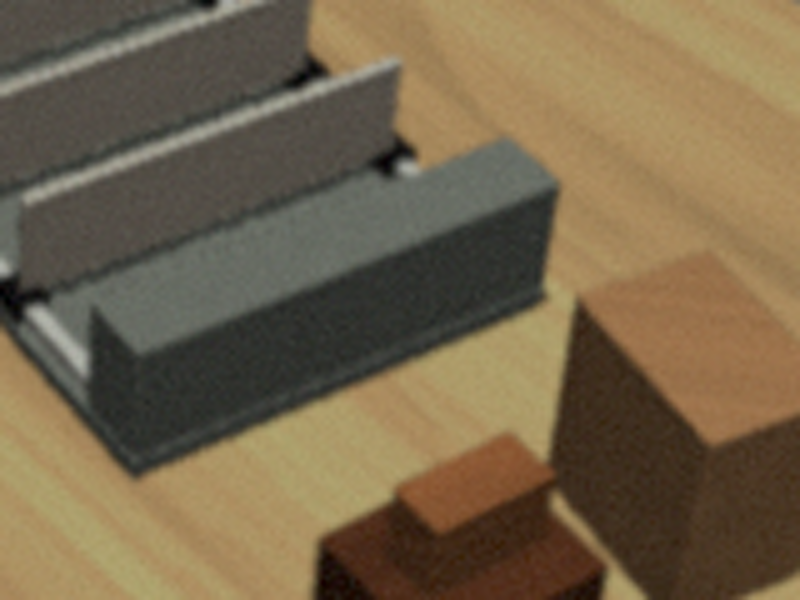

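The crop confirms it: the dark brown block with the paler rib, rib top at about (491, 242) in the full top picture, or (0.463, −0.371). Next I'll bring the wrist camera over the tray to measure it.

```bash
python3 -m pendant '[{"x":-31,"y":-22,"z":-2},{"x":-31,"y":-22,"z":-2},{"x":-31,"y":-22,"z":-2},{"x":-31,"y":-22,"z":-2},{"x":-31,"y":-22,"z":-2},{"x":-31,"y":-22,"z":-2},{"x":-31,"y":-22,"z":-2},{"x":-31,"y":-22,"z":-2},{"x":-31,"y":-22,"z":-2},{"x":-31,"y":-22,"z":-2},{"x":-31,"y":-22,"z":-2},{"x":-31,"y":-22,"z":-2},{"x":-31,"y":-22,"z":-2},{"x":-31,"y":-22,"z":-2},{"x":-31,"y":-22,"z":-2},{"x":-31,"y":-22,"z":-2},{"x":-31,"y":-22,"z":-2}]'
python3 -m pendant '[{"spin":7},{"spin":7},{"spin":7},{"spin":7},{"spin":7},{"spin":7},{"spin":7},{"spin":7},{"spin":7},{"spin":7},{"spin":7},{"spin":7},{"spin":7},{"spin":7},{"spin":7},{"spin":7},{"spin":7},{"spin":7},{"spin":7},{"spin":7}]'
python3 -m pendant '[{"spin":7},{"spin":5},{},{}]'
python3 - <<'E'
from h import *
s=sense();f=vision.grab_frame("wrist");crop("w1",f,0,0,640,480,1.25);print(s["joints"],s["joint_vel"])
E
```

```text
[ 6.43453079e+01  1.83297255e+01  8.96704952e+01 -2.13936991e-03
  7.20423906e+01 -1.14596256e+00] [-0.06649969 -0.13875831 -0.19990595  0.03386369 -0.03265596  0.09857182]schema error: expected keys x, y, z, spin, fingers
schema error: expected keys x, y, z, spin, fingers
schema error: expected keys x, y, z, spin, fingers
```

View pics/w1.png

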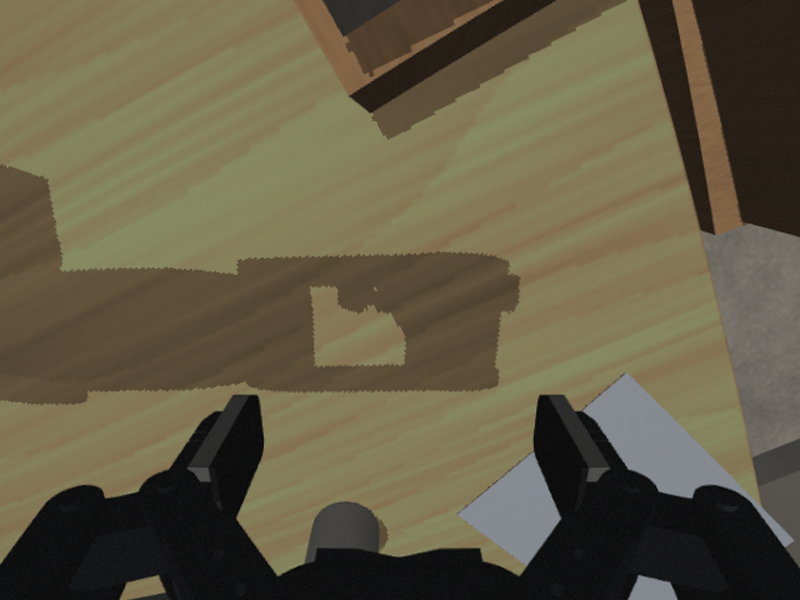

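The calls were refused because every row needs all five keys, so nothing moved: the picture is the start view, with the bottle at (345, 530). I'll retype the rows in full.

```bash
python3 -m pendant '[{"x":-31,"y":-22,"z":-2,"spin":0,"fingers":85},{"x":-31,"y":-22,"z":-2,"spin":0,"fingers":85},{"x":-31,"y":-22,"z":-2,"spin":0,"fingers":85},{"x":-31,"y":-22,"z":-2,"spin":0,"fingers":85},{"x":-31,"y":-22,"z":-2,"spin":0,"fingers":85},{"x":-31,"y":-22,"z":-2,"spin":0,"fingers":85},{"x":-31,"y":-22,"z":-2,"spin":0,"fingers":85},{"x":-31,"y":-22,"z":-2,"spin":0,"fingers":85},{"x":-31,"y":-22,"z":-2,"spin":0,"fingers":85},{"x":-31,"y":-22,"z":-2,"spin":0,"fingers":85},{"x":-31,"y":-22,"z":-2,"spin":0,"fingers":85},{"x":-31,"y":-22,"z":-2,"spin":0,"fingers":85},{"x":-31,"y":-22,"z":-2,"spin":0,"fingers":85},{"x":-31,"y":-22,"z":-2,"spin":0,"fingers":85},{"x":-31,"y":-22,"z":-2,"spin":0,"fingers":85},{"x":-31,"y":-22,"z":-2,"spin":0,"fingers":85},{"x":-31,"y":-22,"z":-2,"spin":0,"fingers":85}]' &&
python3 -m pendant '[{"x":0,"y":0,"z":0,"spin":7,"fingers":85},{"x":0,"y":0,"z":0,"spin":7,"fingers":85},{"x":0,"y":0,"z":0,"spin":7,"fingers":85},{"x":0,"y":0,"z":0,"spin":7,"fingers":85},{"x":0,"y":0,"z":0,"spin":7,"fingers":85},{"x":0,"y":0,"z":0,"spin":7,"fingers":85},{"x":0,"y":0,"z":0,"spin":7,"fingers":85},{"x":0,"y":0,"z":0,"spin":7,"fingers":85},{"x":0,"y":0,"z":0,"spin":7,"fingers":85},{"x":0,"y":0,"z":0,"spin":7,"fingers":85},{"x":0,"y":0,"z":0,"spin":7,"fingers":85},{"x":0,"y":0,"z":0,"spin":7,"fingers":85},{"x":0,"y":0,"z":0,"spin":7,"fingers":85},{"x":0,"y":0,"z":0,"spin":7,"fingers":85},{"x":0,"y":0,"z":0,"spin":7,"fingers":85},{"x":0,"y":0,"z":0,"spin":7,"fingers":85},{"x":0,"y":0,"z":0,"spin":7,"fingers":85},{"x":0,"y":0,"z":0,"spin":7,"fingers":85},{"x":0,"y":0,"z":0,"spin":7,"fingers":85},{"x":0,"y":0,"z":0,"spin":7,"fingers":85}]' &&
python3 -m pendant '[{"x":0,"y":0,"z":0,"spin":7,"fingers":85},{"x":0,"y":0,"z":0,"spin":5,"fingers":85},{"x":0,"y":0,"z":0,"spin":0,"fingers":85},{"x":0,"y":0,"z":0,"spin":0,"fingers":85},{"x":0,"y":0,"z":0,"spin":0,"fingers":85}]'
python3 - <<'E'
from h import *
s=sense();f=vision.grab_frame("wrist");crop("w2",f,0,0,640,480,1.25);print(s["joints"],s["joint_vel"])
import pickle;pickle.dump((s,f),open("w2.pkl","wb"))
E
```

```text
time_s: 1.72
ee_pos: [0.5635, -0.0376, 0.2654]
tcp_rot: [[-0.91, 0.415, 0.0], [0.415, 0.91, 0.0], [-0.0, 0.0, -1.0]]
contact_force: [0.0, 1.6, 0.6]
gripper_width: 0.0849
time_s: 3.38
ee_pos: [0.5628, -0.0357, 0.2652]
tcp_rot: [[0.965, 0.261, -0.0], [0.261, -0.965, 0.0], [-0.0, -0.0, -1.0]]
contact_force: [-0.3, 0.6, -0.6]
gripper_width: 0.0849
time_s: 3.8
ee_pos: [0.5629, -0.0357, 0.2653]
tcp_rot: [[0.998, 0.063, -0.0], [0.063, -0.998, 0.0], [-0.0, -0.0, -1.0]]
contact_force: [-0.4, -0.2, 0.9]
gripper_width: 0.085
[-4.80450536e+00  1.62174424e+01  8.77343105e+01  6.07817505e-03
  7.60533598e+01  8.15985376e+01] [-0.02975453 -0.09375307 -0.05786973  0.02969117 -0.04052351  0.36862457]
```

View pics/w2.png

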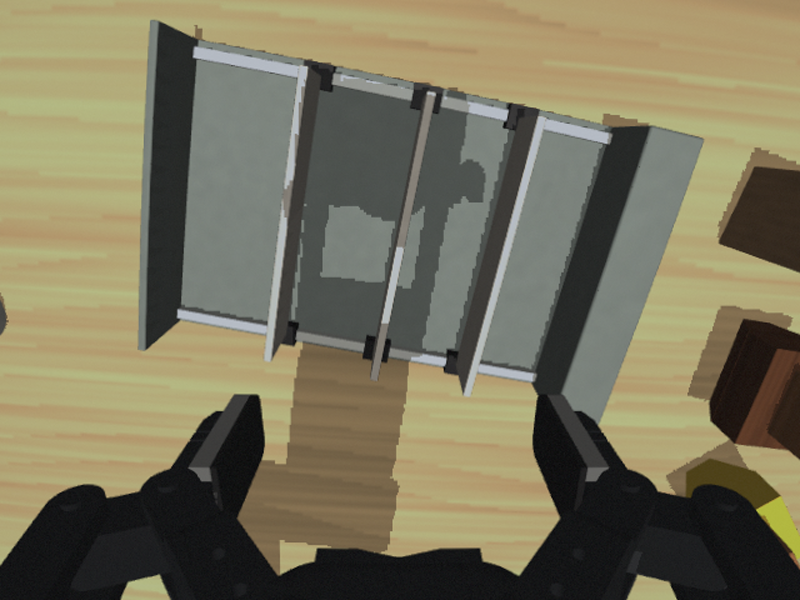

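The wrist picture shows the tray clearly: the stop's inner top edge runs from (651, 127) towards (556, 388), the div1 top from (543, 118) to (466, 395), div2 from (430, 92) to (376, 378), and div3 from (303, 66) to (269, 360). The coordinates are in the ×1.25 picture. I'll fit these edges with row profiles.

```bash
cat > edges.py <<'E'
from h import *
def edge(f,s,p0,p1,sign,win=7,z=.077,n=60,ch=None):
    "p0,p1 approx line (full px); sign +1: dark->light going right. returns fitted world line points on z"
    g=cv2.GaussianBlur(cv2.cvtColor(f["image"],cv2.COLOR_RGB2GRAY),(3,3),0).astype(float)
    P=[]
    for t in np.linspace(.06,.94,n):
        x=p0[0]+t*(p1[0]-p0[0]);y=int(round(p0[1]+t*(p1[1]-p0[1])))
        xs=np.arange(int(x)-win,int(x)+win+1); v=g[y,xs]; d=sign*np.diff(v); i=np.argmax(d)
        if d[i]<8: continue
        w=d[max(0,i-1):i+2].clip(0); xx=xs[max(0,i-1):i+2][:len(w)]+.5
        P.append(onz(f,((w*xx).sum()/w.sum(),y),z,s)[:2])
    P=np.array(P)
    for _ in range(4):
        c,b=np.polyfit(P[:,0],P[:,1],1); r=P[:,1]-c*P[:,0]-b
        P=P[abs(r)<max(.0008,2*np.median(abs(r)))]
    return c,b,len(P),r.std(),P[:,0].min(),P[:,0].max()
E
python3 - <<'E'
from edges import *
import pickle
s,f=pickle.load(open("w2.pkl","rb"))
k=1/1.25
L={"stop":((651,127),(565,365),1),"d1L":((540,118),(463,390),1),"d1R":((546,118),(473,390),-1),
"d2L":((427,92),(372,375),1),"d2R":((434,92),(380,375),-1),"d3L":((300,66),(265,358),1),"d3R":((307,68),(273,358),-1),"plateR":((158,22),(146,345),-1),"plateL":((150,22),(139,345),1)}
for n,(a,b,sg) in L.items():
    c,b0,m,r,x0,x1=edge(f,s,np.array(a)*k,np.array(b)*k,sg,win=5 if n[0]=='d' else 7)
    print(n,"yaw %.2f"%np.degrees(np.arctan(c)),"y@.56 %.4f"%(c*.56+b0),m,"res %.4f"%r,"x %.3f %.3f"%(x0,x1))
crop("c3",f,400,60,640,240,3.3)
E
```

```text
stop yaw -7.61 y@.56 -0.1831 60 res 0.0002 x 0.501 0.655
d1L yaw -7.52 y@.56 -0.1073 60 res 0.0001 x 0.477 0.653
d1R yaw -7.50 y@.56 -0.1129 58 res 0.0001 x 0.477 0.654
d2L yaw -7.60 y@.56 -0.0332 60 res 0.0001 x 0.486 0.664
d2R yaw -7.49 y@.56 -0.0387 52 res 0.0002 x 0.487 0.664
d3L yaw -7.57 y@.56 0.0496 55 res 0.0002 x 0.495 0.674
d3R yaw -7.41 y@.56 0.0441 57 res 0.0002 x 0.496 0.674
plateR yaw -7.52 y@.56 0.1413 60 res 0.0001 x 0.502 0.696Traceback (most recent call last):
  File "<stdin>", line 8, in <module>
  File "edges.py", line 14, in edge
    c,b=np.polyfit(P[:,0],P[:,1],1); r=P[:,1]-c*P[:,0]-b
                   ~^^^^^
IndexError: too many indices for array: array is 1-dimensional, but 2 were indexed
```

The fits agree well. Tray yaw is −7.5°, stop to end plate is 321.6 mm (given: 322), and divider thickness comes out at about 5.5 mm. The stop edge is at y = −0.1831 at x = 0.56. Lane 1 is 69.6 mm wide now, and the dividers are short by 6.4, 14.8 and 14.8 mm. Next I'll move over the block.

```bash
python3 -m pendant '[{"x":-12,"y":33,"z":0,"spin":0,"fingers":85},{"x":-12,"y":33,"z":0,"spin":0,"fingers":85},{"x":-12,"y":33,"z":0,"spin":0,"fingers":85},{"x":-12,"y":33,"z":0,"spin":0,"fingers":85},{"x":-12,"y":33,"z":0,"spin":0,"fingers":85},{"x":-12,"y":33,"z":0,"spin":0,"fingers":85},{"x":-12,"y":33,"z":0,"spin":0,"fingers":85},{"x":-12,"y":33,"z":0,"spin":0,"fingers":85},{"x":-12,"y":33,"z":0,"spin":0,"fingers":85},{"x":-12,"y":33,"z":0,"spin":0,"fingers":85},{"x":0,"y":0,"z":0,"spin":0,"fingers":85},{"x":0,"y":0,"z":0,"spin":0,"fingers":85},{"x":0,"y":0,"z":0,"spin":0,"fingers":85},{"x":0,"y":0,"z":0,"spin":0,"fingers":85}]'
python3 - <<'E'
from h import *
s=sense();f=vision.grab_frame("wrist");crop("w3",f,0,0,640,480,1.25)
import pickle;pickle.dump((s,f),open("w3.pkl","wb"))
E
```

```text
time_s: 5.02
ee_pos: [0.4635, -0.3714, 0.2653]
tcp_rot: [[0.998, 0.062, 0.0], [0.062, -0.998, 0.001], [0.0, -0.001, -1.0]]
contact_force: [0.1, -0.6, -0.2]
gripper_width: 0.0847
```

View pics/w3.png

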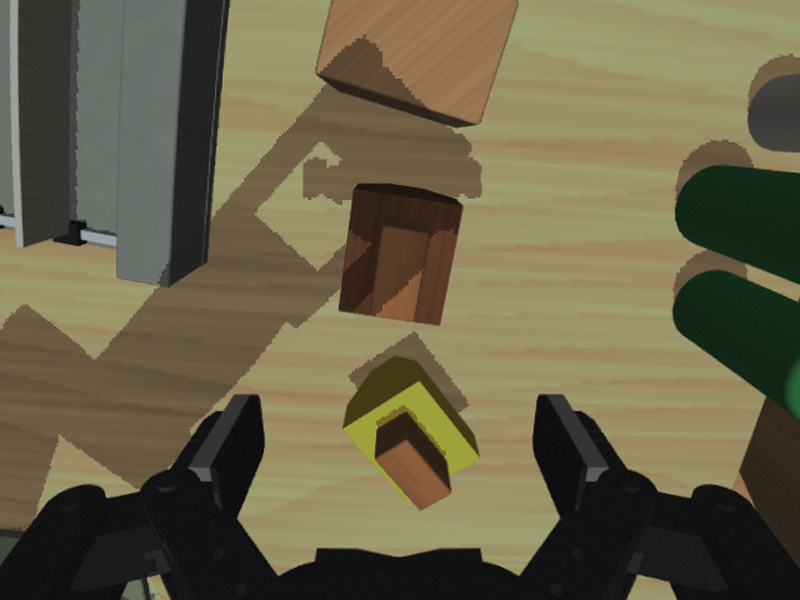

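The wrist picture shows the dark block at (400, 255) with its rib top around (380–428, 228–321). The yellow decoy is at (412, 430) and the carton at (415, 60). I'll work out the corners.

```bash
python3 - <<'E'
from edges import *
import pickle
s,f=pickle.load(open("w3.pkl","rb"))
crop("c4",f,255,135,395,275,4.2)
k=1/1.25
for n,a,b,sg,z in (("ribL",(380,228),(372,314),1,.115),("ribR",(428,234),(414,321),-1,.115),("bodyR",(462,205),(441,325),1,.075),("bodyL",(354,190),(340,310),-1,.075)):
    try:
        c,b0,m,r,x0,x1=edge(f,s,np.array(a)*k,np.array(b)*k,sg,win=5,z=z)
        print(n,"yaw %.2f"%np.degrees(np.arctan(c)),"y@.463 %.4f"%(c*.463+b0),m,"res %.4f"%r,"x %.3f %.3f"%(x0,x1))
    except Exception as e: print(n,e)
for p in ((380,228),(428,234),(414,321),(372,316)): print(onz(f,np.array(p)*k,.115,s))
E
```

```text
ribL yaw -5.25 y@.463 -0.3582 47 res 0.0002 x 0.451 0.489
ribR yaw -5.26 y@.463 -0.3867 35 res 0.0001 x 0.436 0.467
bodyR yaw -5.37 y@.463 -0.4108 60 res 0.0001 x 0.422 0.499
bodyL yaw -5.39 y@.463 -0.3344 59 res 0.0002 x 0.429 0.505
[ 0.49254869 -0.35982945  0.115     ]
[ 0.49068181 -0.38935748  0.115     ]
[ 0.43314098 -0.38494359  0.115     ]
[ 0.43491195 -0.35753486  0.115     ]
```

View pics/c4.png

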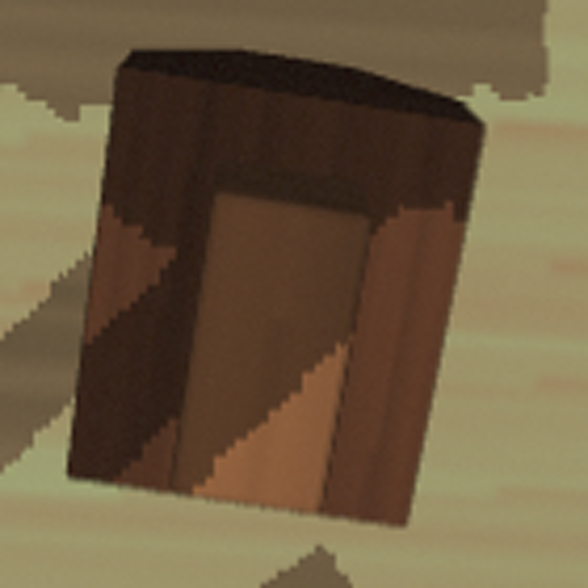

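The block checks out: body width 76.1 mm, rib about 28.4 mm, centre (0.463, −0.3725), yaw −5.3°. I'll align and descend to TCP z = 0.080, about 5 mm above the shoulder, then grip.

```bash
python3 -m pendant '[{"x":0,"y":0,"z":0,"spin":4.5,"fingers":85},{"x":-0.4,"y":1.1,"z":0,"spin":4.4,"fingers":85},{"x":0,"y":0,"z":30,"spin":0,"fingers":85},{"x":0,"y":0,"z":30,"spin":0,"fingers":85},{"x":0,"y":0,"z":30,"spin":0,"fingers":85},{"x":0,"y":0,"z":30,"spin":0,"fingers":85},{"x":0,"y":0,"z":0,"spin":0,"fingers":85},{"x":0,"y":0,"z":0,"spin":0,"fingers":85}]' 
python3 - <<'E'
from h import *
s=sense();f=vision.grab_frame("wrist");crop("w4",f,0,0,640,480,1.25)
x=s["tcp_rot"][:,0];print("yaw",np.degrees(np.arctan2(x[1],x[0])),s["ee_pos"])
E
```

```text
time_s: 5.73
ee_pos: [0.4627, -0.3722, 0.1446]
tcp_rot: [[0.996, -0.093, -0.002], [-0.093, -0.996, 0.002], [-0.002, -0.002, -1.0]]
contact_force: [1.0, -0.6, 1.0]
gripper_width: 0.0852
yaw -5.317304342821639 [ 0.46269923 -0.37215531  0.14456066]
```

View pics/w4.png

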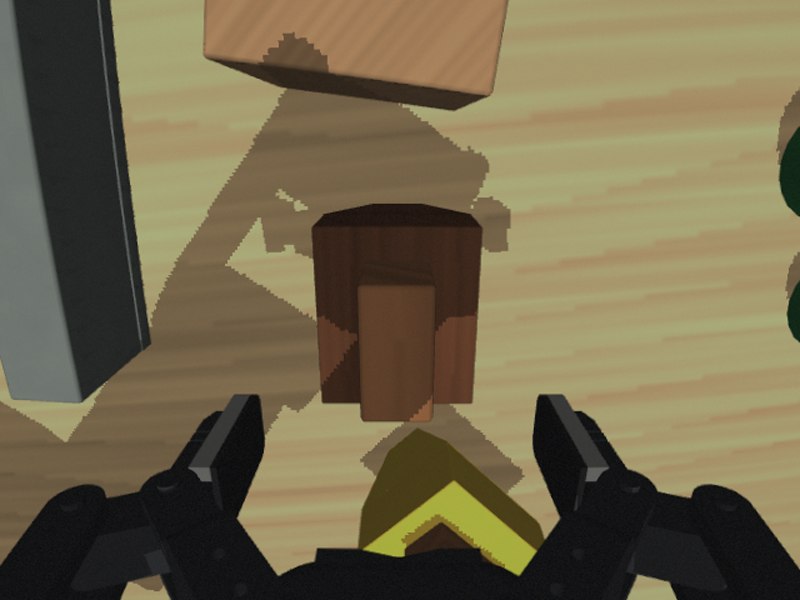

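The rib at (397, 350) is square to and centred between the fingers at (250, 440) and (550, 440). I'll descend and grip.

```bash
python3 -m pendant '[{"x":0,"y":0,"z":25,"spin":0,"fingers":85},{"x":0,"y":0,"z":25,"spin":0,"fingers":85},{"x":0,"y":0,"z":14.5,"spin":0,"fingers":85},{"x":0,"y":0,"z":0,"spin":0,"fingers":85}]' && python3 -m pendant '[{"x":0,"y":0,"z":0,"spin":0,"fingers":20},{"x":0,"y":0,"z":0,"spin":0,"fingers":20},{"x":0,"y":0,"z":0,"spin":0,"fingers":20},{"x":0,"y":0,"z":0,"spin":0,"fingers":20},{"x":0,"y":0,"z":0,"spin":0,"fingers":20},{"x":0,"y":0,"z":0,"spin":0,"fingers":20},{"x":0,"y":0,"z":0,"spin":0,"fingers":20},{"x":0,"y":0,"z":0,"spin":0,"fingers":20}]' 80
```

```text
time_s: 6.12
ee_pos: [0.4627, -0.373, 0.0803]
tcp_rot: [[0.996, -0.094, -0.001], [-0.094, -0.996, 0.001], [-0.001, -0.001, -1.0]]
contact_force: [-0.1, 0.5, 0.6]
gripper_width: 0.085
time_s: 6.78
ee_pos: [0.4635, -0.3736, 0.0823]
tcp_rot: [[0.996, -0.095, 0.002], [-0.095, -0.996, -0.001], [0.002, 0.0, -1.0]]
contact_force: [-0.2, 1.6, 5.4]
gripper_width: 0.029
```

The grip closed on the rib at 29 mm. I'll lift 130 mm and check the hold.

```bash
python3 -m pendant '[{"x":0,"y":0,"z":-10,"spin":0,"fingers":20},{"x":0,"y":0,"z":-24,"spin":0,"fingers":20},{"x":0,"y":0,"z":-24,"spin":0,"fingers":20},{"x":0,"y":0,"z":-24,"spin":0,"fingers":20},{"x":0,"y":0,"z":-24,"spin":0,"fingers":20},{"x":0,"y":0,"z":-24,"spin":0,"fingers":20},{"x":0,"y":0,"z":0,"spin":0,"fingers":20},{"x":0,"y":0,"z":0,"spin":0,"fingers":20}]' 
python3 - <<'E'
from h import *
s=sense();f=vision.grab_frame("wrist");crop("w5",f,0,0,640,480,1.25)
x=s["tcp_rot"][:,0];print("yaw",np.degrees(np.arctan2(x[1],x[0])),s["ee_pos"],s["contact_force"])
E
```

```text
time_s: 7.45
ee_pos: [0.4629, -0.3737, 0.2114]
tcp_rot: [[0.996, -0.094, 0.001], [-0.094, -0.996, -0.001], [0.002, 0.001, -1.0]]
contact_force: [-0.0, 0.9, -4.3]
gripper_width: 0.0291
yaw -5.410486216042508 [ 0.46291389 -0.37373588  0.21141984] [-0.01035545  0.91517584 -4.30850518]
```

View pics/w5.png

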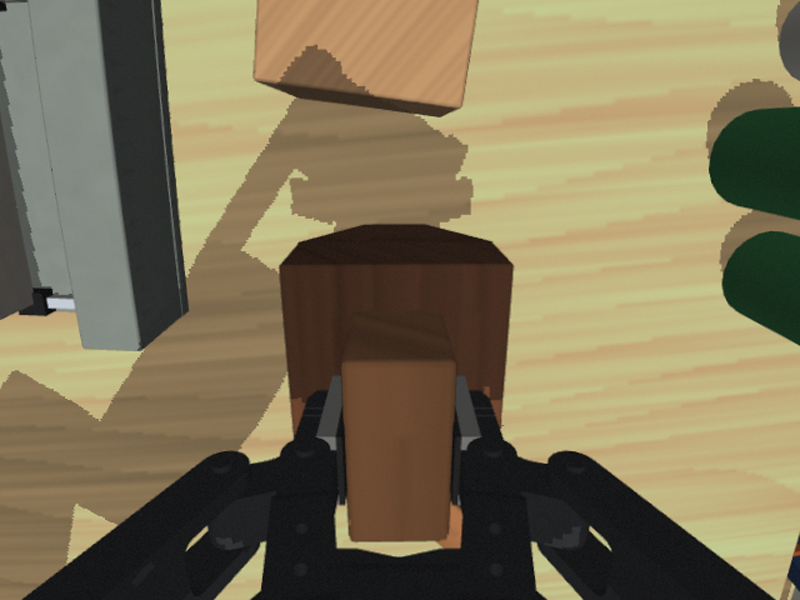

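The block is held, with its shoulder edge running from (281, 264) to (512, 264) and centred in the view. I measured the stop with this same camera, so I'll compute the block's centre relative to the TCP with it too, which cancels the calibration bias. Then I'll work out the shift to lane 1.

```bash
python3 - <<'E'
from edges import *
s=sense();f=vision.grab_frame("wrist")
import pickle;pickle.dump((s,f),open("w5.pkl","wb"))
k=1/1.25; z=s["ee_pos"][2]-.006
R=s["tcp_rot"]
for n,a,b,sg in (("L",(281,266),(289,385),-1),("R",(512,266),(504,385),1)):
    c,b0,m,r,x0,x1=edge(f,s,np.array(a)*k,np.array(b)*k,sg,win=6,z=z)
    for x in (x0,x1): print(n,"yaw %.2f"%np.degrees(np.arctan(c)),m,"res %.4f"%r,"tool", R.T@(np.array([x,c*x+b0,z])-s["ee_pos"]))
print("ee",s["ee_pos"])
Y=np.array([.1310,.9914]);tgt=np.array([.5558,-.1826])+.038*Y; d=np.r_[tgt-s["ee_pos"][:2],0]
yaw=-7.53; a=np.radians(yaw);X=np.array([np.cos(a),np.sin(a),0]);Yt=np.array([np.sin(a),-np.cos(a),0])
print("target",tgt,"in tool axes at tray yaw: x %.1f y %.1f"%(1e3*d@X,1e3*d@Yt))
E
```

```text
L yaw -5.40 60 res 0.0001 tool [ 0.00453876 -0.03676934  0.00603218]
L yaw -5.40 60 res 0.0001 tool [ 0.04172991 -0.03677819  0.00597016]
R yaw -5.33 60 res 0.0001 tool [0.00457332 0.03795671 0.00595137]
R yaw -5.33 60 res 0.0001 tool [0.04174165 0.03790263 0.00588944]
ee [ 0.46205954 -0.37305708  0.209686  ]
target [ 0.560778  -0.1449268] in tool axes at tray yaw: x 68.0 y -239.1
```

Held and square. The camera puts the block about 0.6 mm to the stop side of the TCP, so I'll account for that. Moving above lane 1 at tray yaw.

```bash
python3 -m pendant '[{"x":0,"y":0,"z":-10,"spin":2.2,"fingers":20},{"x":8.5,"y":-29.9,"z":0,"spin":0,"fingers":20},{"x":8.5,"y":-29.9,"z":0,"spin":0,"fingers":20},{"x":8.5,"y":-29.9,"z":0,"spin":0,"fingers":20},{"x":8.5,"y":-29.9,"z":0,"spin":0,"fingers":20},{"x":8.5,"y":-29.9,"z":0,"spin":0,"fingers":20},{"x":8.5,"y":-29.9,"z":0,"spin":0,"fingers":20},{"x":8.5,"y":-29.9,"z":0,"spin":0,"fingers":20},{"x":8.5,"y":-29.9,"z":0,"spin":0,"fingers":20},{"x":0,"y":0,"z":10,"spin":0,"fingers":20},{"x":0,"y":0,"z":0,"spin":0,"fingers":20},{"x":0,"y":0,"z":0,"spin":0,"fingers":20}]' 
cat > st.py <<'E'
from h import *
A=[]
import sys
n=int(sys.argv[1]) if len(sys.argv)>1 else 1
for i in range(n):
    s=sense(); A.append(np.r_[s["ee_pos"],s["contact_force"],np.degrees(np.arctan2(s["tcp_rot"][1,0],s["tcp_rot"][0,0]))]); f=vision.grab_frame("wrist")
m=np.mean(A,0);e=np.std(A,0)
Y=np.array([.1310,.9914]);X=np.array([.9914,-.131]);o=np.array([.5558,-.1826])
print("t %.2f"%s["time_s"],"ee",m[:3].round(4),"sd",e[:3].round(5),"tray x %.1f y %.2f z %.1f"%(1e3*(m[:2]-o)@X,1e3*(m[:2]-o)@Y,1e3*m[2]),"F",m[3:6].round(1),"yaw %.2f"%m[6])
import pickle;pickle.dump((s,f),open("last.pkl","wb"))
if len(sys.argv)>2: crop(sys.argv[2],f,0,0,640,480,1.25)
E
python3 st.py 6 w6
```

```text
time_s: 8.55
ee_pos: [0.5605, -0.1452, 0.2084]
tcp_rot: [[0.991, -0.132, -0.005], [-0.132, -0.991, 0.001], [-0.005, -0.0, -1.0]]
contact_force: [-0.7, 0.0, -4.1]
gripper_width: 0.0289
t 8.80 ee [ 0.5612 -0.1461  0.2099] sd [0.00041 0.00044 0.00088] tray x 0.6 y 36.91 z 209.9 F [ 0.2 -0.2 -4. ] yaw -7.66
```

View pics/w6.png

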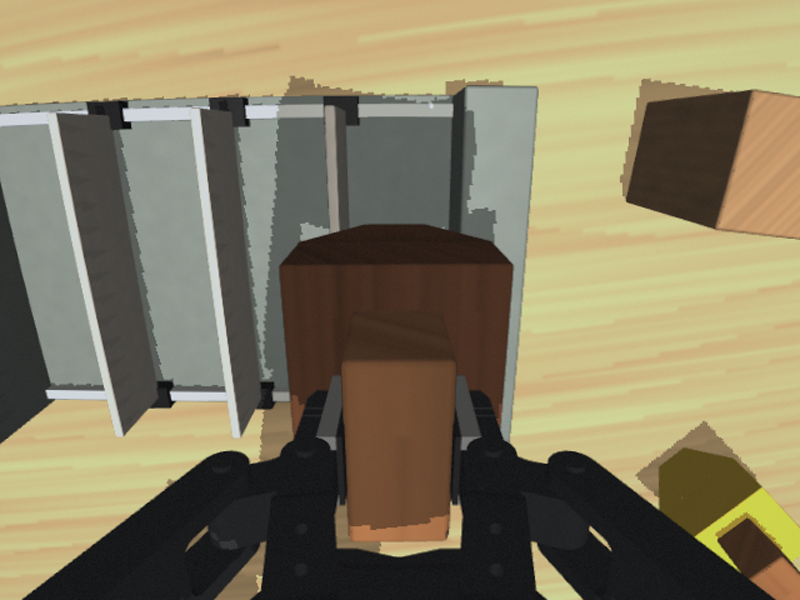

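The block hangs over lane 1: the stop's inner edge shows at (465, 90)–(452, 230) and the div1 top at (335, 105). I'll re-measure the stop edge in the tool frame from here.

```bash
python3 - <<'E'
from edges import *
import pickle
s,f=pickle.load(open("last.pkl","rb")); s=dict(s); s["ee_pos"]=np.zeros(3)+[0,0,.2099]
R0=np.array([[1,0,0],[0,-1,0],[0,0,-1.]]); s["tcp_rot"]=R0   # tool frame, y flipped to tray Y
k=1/1.25
for n,a,b,sg in (("stop",(466,90),(462,225),1),("d1L",(327,105),(330,225),1),("d1R",(339,105),(346,225),-1)):
    c,b0,m,r,x0,x1=edge(f,s,np.array(a)*k,np.array(b)*k,sg,win=6)
    print(n,"rel yaw %.2f"%np.degrees(np.arctan(c)),"trayY rel TCP at x=.0: %.4f  at x=.05: %.4f"%(b0,b0+c*.05),m,"res %.4f"%r,x0,x1)
crop("c5",f,240,60,440,200,4)
E
```

```text
stop rel yaw 0.42 trayY rel TCP at x=.0: -0.0375  at x=.05: -0.0372 31 res 0.0001 0.0709667675230008 0.10334456586621883
d1L rel yaw -0.17 trayY rel TCP at x=.0: 0.0382  at x=.05: 0.0381 60 res 0.0002 0.03921562764942571 0.09580661573161715
d1R rel yaw 0.36 trayY rel TCP at x=.0: 0.0323  at x=.05: 0.0326 60 res 0.0001 0.03919923032263163 0.09577341669872193
```

View pics/c5.png

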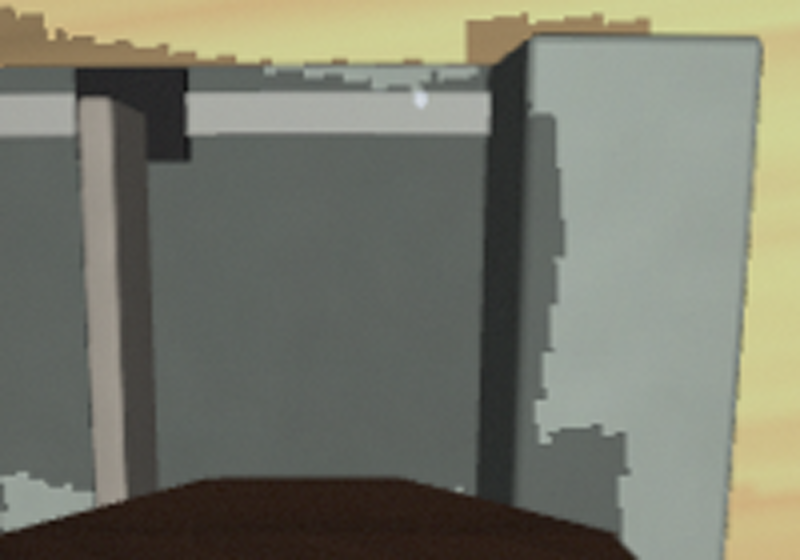

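By camera the stop face needs +1.3 mm in tray Y, and by the robot readings +1.7 mm. I'll shift +1.0 mm so the block leans lightly on the stop, then lower to just above wedge contact.

```bash
python3 -m pendant '[{"x":0,"y":-1,"z":0,"spin":-0.2,"fingers":20},{"x":0,"y":0,"z":20,"spin":0,"fingers":20},{"x":0,"y":0,"z":20,"spin":0,"fingers":20},{"x":0,"y":0,"z":20,"spin":0,"fingers":20},{"x":0,"y":0,"z":20,"spin":0,"fingers":20},{"x":0,"y":0,"z":0,"spin":0,"fingers":20},{"x":0,"y":0,"z":0,"spin":0,"fingers":20}]'; python3 st.py 4
python3 -m pendant '[{"x":0,"y":0,"z":5,"spin":0,"fingers":20},{"x":0,"y":0,"z":5,"spin":0,"fingers":20},{"x":0,"y":0,"z":0,"spin":0,"fingers":20}]'; python3 st.py 4 w7
```

```text
time_s: 9.43
ee_pos: [0.5616, -0.1445, 0.1305]
tcp_rot: [[0.992, -0.129, -0.002], [-0.129, -0.992, 0.001], [-0.002, -0.001, -1.0]]
contact_force: [-0.0, 0.6, -4.0]
gripper_width: 0.0289
t 9.58 ee [ 0.5624 -0.1446  0.1316] sd [5.5e-04 8.0e-05 7.4e-04] tray x 1.6 y 38.55 z 131.6 F [ 0.6  0.4 -3.8] yaw -7.43
time_s: 9.88
ee_pos: [0.5626, -0.1452, 0.1209]
tcp_rot: [[0.992, -0.129, 0.002], [-0.129, -0.992, -0.002], [0.002, 0.001, -1.0]]
contact_force: [1.5, -3.0, -3.3]
gripper_width: 0.0293
t 10.03 ee [ 0.5626 -0.1451  0.121 ] sd [4.e-05 9.e-05 2.e-05] tray x 1.8 y 38.02 z 121.0 F [ 1.3 -3.  -3.1] yaw -7.41
```

View pics/w7.png

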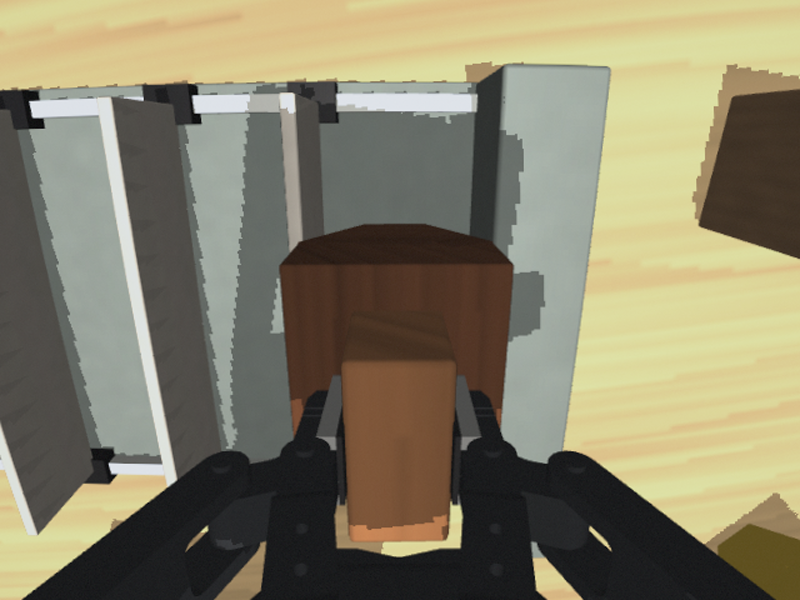

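The div1 contact shows (Fy −3 N, its friction) and the stop side is still free. I'll continue down in steps and watch the force.

```bash
python3 -m pendant '[{"x":0,"y":0,"z":4,"spin":0,"fingers":20},{"x":0,"y":0,"z":4,"spin":0,"fingers":20},{"x":0,"y":0,"z":0,"spin":0,"fingers":20}]'; python3 st.py 3 w8
python3 - <<'E'
from edges import *
import pickle
s,f=pickle.load(open("last.pkl","rb")); s=dict(s); s["ee_pos"]=np.array([0,0,s["ee_pos"][2]])
s["tcp_rot"]=np.array([[1,0,0],[0,-1,0],[0,0,-1.]])
crop("c6",f,200,50,440,230,3.3)
E
```

```text
time_s: 10.33
ee_pos: [0.5612, -0.1443, 0.1115]
tcp_rot: [[0.992, -0.129, -0.002], [-0.129, -0.992, 0.001], [-0.002, -0.0, -1.0]]
contact_force: [0.7, -3.5, -5.1]
gripper_width: 0.029
t 10.43 ee [ 0.5612 -0.1443  0.1116] sd [1.e-05 1.e-05 9.e-05] tray x 0.3 y 38.69 z 111.6 F [ 0.7 -3.4 -5.1] yaw -7.42
```

View pics/c6.png

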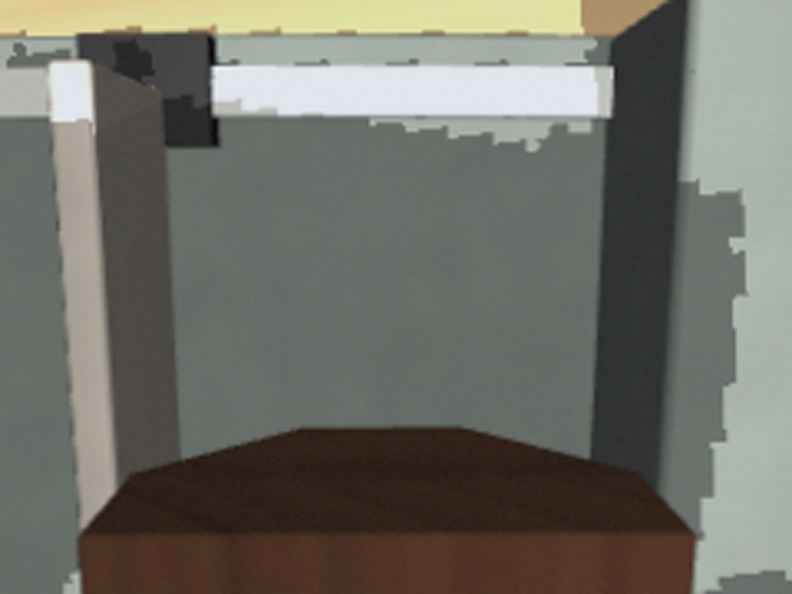

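```bash
python3 - <<'E'
from edges import *
import pickle
s,f=pickle.load(open("last.pkl","rb")); s=dict(s); s["ee_pos"]=np.array([0,0,s["ee_pos"][2]])
s["tcp_rot"]=np.array([[1,0,0],[0,-1,0],[0,0,-1.]])
P=lambda x,y:np.array([200+x/3.3,50+y/3.3])
for n,a,b,sg in (("stop",P(688,10),P(660,450),1),("d1R",P(92,130),P(113,490),-1),("d1L",P(52,130),P(80,490),1)):
    c,b0,m,r,x0,x1=edge(f,s,a,b,sg,win=6)
    print(n,"rel yaw %.2f"%np.degrees(np.arctan(c)),"Y rel TCP x=0: %.4f x=.06: %.4f"%(b0,b0+c*.06),m,"res %.4f"%r,x0,x1)
E
```

```text
stop rel yaw -0.13 Y rel TCP x=0: -0.0390 x=.06: -0.0392 59 res 0.0001 0.05325184187881234 0.1032913166341553
d1R rel yaw -0.16 Y rel TCP x=0: 0.0379 x=.06: 0.0377 60 res 0.0001 0.046721185690663344 0.08914581617324083
d1L rel yaw 0.01 Y rel TCP x=0: 0.0431 x=.06: 0.0431 60 res 0.0001 0.04674155822783454 0.08920886511831612
```

Lane 1 now measures about 76.5–76.9 mm, so there's a gap of roughly 0.5 mm at the stop. I'll lower to the deck while nudging the block towards the stop.

```bash
python3 -m pendant '[{"x":0,"y":0.5,"z":5,"spin":0,"fingers":20},{"x":0,"y":0,"z":5,"spin":0,"fingers":20},{"x":0,"y":0,"z":4,"spin":0,"fingers":20},{"x":0,"y":0,"z":2,"spin":0,"fingers":20},{"x":0,"y":0,"z":0,"spin":0,"fingers":20}]'; python3 st.py 3
python3 -m pendant '[{"x":0,"y":0.5,"z":2,"spin":0,"fingers":20},{"x":0,"y":0,"z":0,"spin":0,"fingers":20}]'; python3 st.py 3
```

```text
time_s: 10.9
ee_pos: [0.5614, -0.1445, 0.0959]
tcp_rot: [[0.992, -0.129, -0.002], [-0.129, -0.992, 0.001], [-0.002, -0.001, -1.0]]
contact_force: [-0.4, 0.2, -5.1]
gripper_width: 0.0285
t 11.00 ee [ 0.5616 -0.1445  0.0962] sd [1.8e-04 3.0e-05 2.7e-04] tray x 0.8 y 38.53 z 96.2 F [-0.2  0.4 -4.2] yaw -7.41
time_s: 11.22
ee_pos: [0.5621, -0.1448, 0.0948]
tcp_rot: [[0.992, -0.13, 0.001], [-0.13, -0.992, 0.001], [0.0, -0.001, -1.0]]
contact_force: [1.2, 2.6, -3.4]
gripper_width: 0.029
t 11.32 ee [ 0.5621 -0.1448  0.0948] sd [1.e-05 1.e-05 2.e-05] tray x 1.3 y 38.32 z 94.8 F [ 1.2  3.2 -3.8] yaw -7.44
```

Fy reads +3 N, so the block leans on the stop at TCP tray y ≈ 38.3. I'll lower the last millimetres until it seats on the deck.

```bash
python3 -m pendant '[{"x":0,"y":0,"z":1,"spin":0,"fingers":20},{"x":0,"y":0,"z":0,"spin":0,"fingers":20}]'; python3 st.py 2
python3 -m pendant '[{"x":0,"y":0,"z":1,"spin":0,"fingers":20},{"x":0,"y":0,"z":0,"spin":0,"fingers":20}]'; python3 st.py 2
```

```text
time_s: 11.53
ee_pos: [0.5621, -0.1448, 0.0944]
tcp_rot: [[0.992, -0.129, 0.001], [-0.129, -0.992, 0.001], [0.001, -0.001, -1.0]]
contact_force: [-0.1, 5.5, 1.3]
gripper_width: 0.0292
t 11.58 ee [ 0.5621 -0.1448  0.0944] sd [3.e-05 1.e-05 0.e+00] tray x 1.3 y 38.29 z 94.4 F [0.3 5.  0.8] yaw -7.44
time_s: 11.8
ee_pos: [0.5621, -0.1448, 0.0944]
tcp_rot: [[0.992, -0.129, 0.001], [-0.129, -0.992, 0.001], [0.001, -0.001, -1.0]]
contact_force: [-2.2, 6.4, 6.5]
gripper_width: 0.0288
t 11.85 ee [ 0.5621 -0.1448  0.0944] sd [0.e+00 0.e+00 1.e-05] tray x 1.3 y 38.31 z 94.4 F [-2.2  6.5  6.7] yaw -7.43
```

The block is seated: z stays at 94.4 mm while Fz rises to +6.7 N. Flush reference: TCP tray y = 38.3. I'll lift straight out and look.

```bash
python3 -m pendant '[{"x":0,"y":0,"z":-6,"spin":0,"fingers":20},{"x":0,"y":0,"z":-12,"spin":0,"fingers":20},{"x":0,"y":0,"z":-18,"spin":0,"fingers":20},{"x":0,"y":0,"z":-18,"spin":0,"fingers":20},{"x":0,"y":0,"z":-20,"spin":0,"fingers":20},{"x":0,"y":0,"z":-20,"spin":0,"fingers":20},{"x":0,"y":0,"z":-20,"spin":0,"fingers":20},{"x":0,"y":0,"z":0,"spin":0,"fingers":20},{"x":0,"y":0,"z":0,"spin":0,"fingers":20},{"x":0,"y":0,"z":0,"spin":0,"fingers":20}]'; python3 st.py 6 w9
```

```text
time_s: 12.73
ee_pos: [0.5609, -0.1457, 0.2053]
tcp_rot: [[0.992, -0.129, -0.003], [-0.129, -0.992, -0.0], [-0.003, 0.0, -1.0]]
contact_force: [-0.4, 0.6, -4.2]
gripper_width: 0.0289
t 12.98 ee [ 0.561  -0.1455  0.2052] sd [0.00024 0.00012 0.00025] tray x 0.3 y 37.49 z 205.2 F [-0.2  0.1 -4.4] yaw -7.41
```

View pics/w9.png

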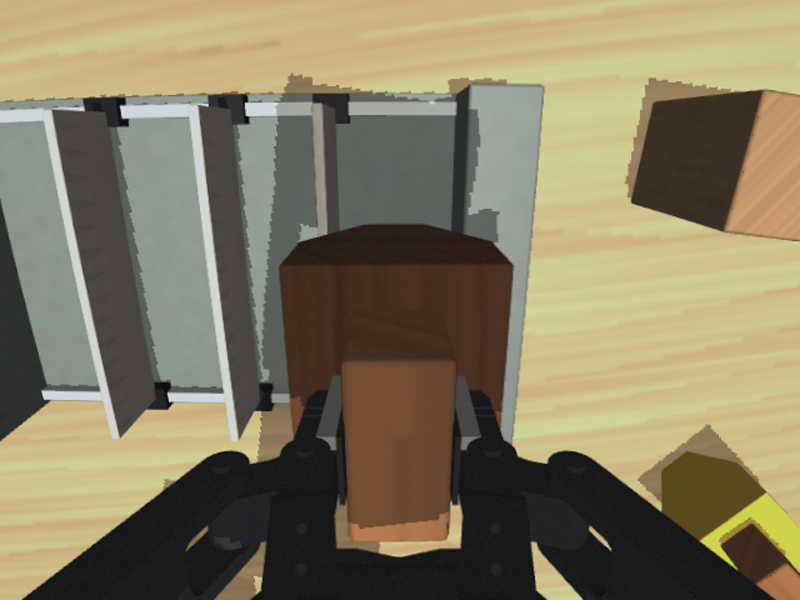

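The block is out and lane 1 is open, with div1 at (325, 105) and the stop at (468, 90). I'll measure the lane before stepping on.

```bash
python3 - <<'E'
from edges import *
import pickle
s,f=pickle.load(open("last.pkl","rb")); s=dict(s); s["ee_pos"]=np.array([0,0,.2052])
s["tcp_rot"]=np.array([[1,0,0],[0,-1,0],[0,0,-1.]])
k=.8
for n,a,b,sg in (("stop",(469,90),(464,225),1),("d1L",(314,108),(320,225),1),("d1R",(324,108),(330,225),-1),("d2L",(190,106),(231,435),1),("d2R",(198,106),(239,435),-1)):
    c,b0,m,r,x0,x1=edge(f,s,np.array(a)*k,np.array(b)*k,sg,win=6)
    print(n,"rel yaw %.2f"%np.degrees(np.arctan(c)),"Y rel TCP x=0: %.4f x=.06: %.4f"%(b0,b0+c*.06),m,"res %.4f"%r,x0.round(3),x1.round(3))
E
```

```text
stop rel yaw 1.91 Y rel TCP x=0: -0.0413 x=.06: -0.0393 36 res 0.0003 0.043 0.103
d1L rel yaw -0.22 Y rel TCP x=0: 0.0444 x=.06: 0.0442 60 res 0.0002 0.04 0.094
d1R rel yaw -0.11 Y rel TCP x=0: 0.0390 x=.06: 0.0388 60 res 0.0001 0.04 0.094
d2L rel yaw -0.13 Y rel TCP x=0: 0.1105 x=.06: 0.1104 58 res 0.0001 -0.088 0.09
d2R rel yaw -0.11 Y rel TCP x=0: 0.1050 x=.06: 0.1048 60 res 0.0001 -0.088 0.09
```

The stop fit caught a shadow edge (relative yaw 1.9°), so I'm discarding it. By d1, lane 1 is about +0.4 mm, matching the contact reading. I'll step to lane 2 with TCP tray y ≈ 120.8, since the wedge load pushes the block back about 0.4 mm.

```bash
python3 -m pendant '[{"x":0,"y":-27,"z":0,"spin":0,"fingers":20},{"x":0,"y":-28,"z":0,"spin":0,"fingers":20},{"x":0,"y":-28.3,"z":0,"spin":0,"fingers":20},{"x":0,"y":0,"z":10,"spin":0,"fingers":20},{"x":0,"y":0,"z":20,"spin":0,"fingers":20},{"x":0,"y":0,"z":20,"spin":0,"fingers":20},{"x":0,"y":0,"z":0,"spin":0,"fingers":20},{"x":0,"y":0,"z":0,"spin":0,"fingers":20},{"x":0,"y":0,"z":0,"spin":0,"fingers":20}]'; python3 st.py 6 w10
python3 - <<'E'
from edges import *
import pickle
s,f=pickle.load(open("last.pkl","rb"))
crop("c7",f,160,40,440,250,2.8)
E
```

```text
time_s: 13.78
ee_pos: [0.5733, -0.0632, 0.1576]
tcp_rot: [[0.992, -0.129, 0.002], [-0.129, -0.992, -0.0], [0.002, 0.0, -1.0]]
contact_force: [0.2, 0.5, -3.4]
gripper_width: 0.0291
t 14.03 ee [ 0.5734 -0.0631  0.158 ] sd [1.8e-04 5.0e-05 2.1e-04] tray x 1.8 y 120.73 z 158.0 F [-0.1 -0.4 -3.8] yaw -7.43
```

View pics/c7.png

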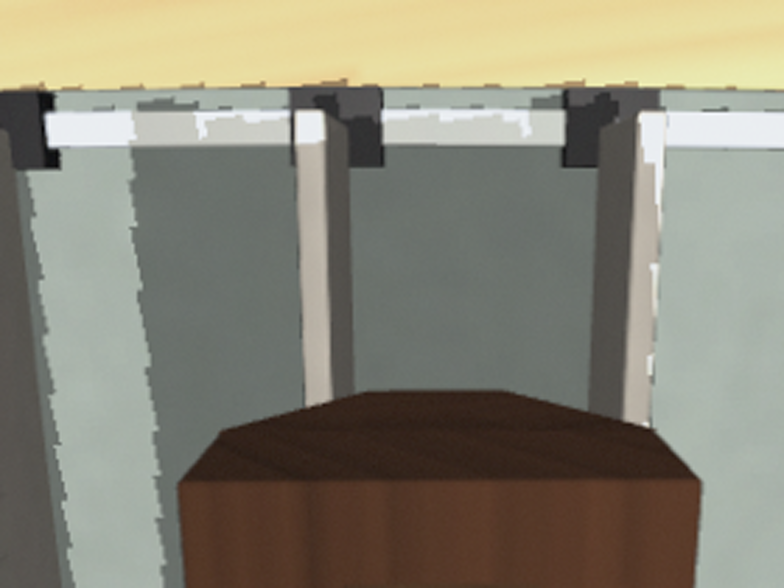

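The nose hangs over lane 2 between div1 (left edge 638 → 625) and div2 (right edge 325 → 332). I'll check the gap to div1 in the tool frame.

```bash
python3 - <<'E'
from edges import *
import pickle
s,f=pickle.load(open("last.pkl","rb")); s=dict(s); s["ee_pos"]=np.array([0,0,.158])
s["tcp_rot"]=np.array([[1,0,0],[0,-1,0],[0,0,-1.]])
P=lambda x,y:np.array([160+x/2.8,40+y/2.8])
for n,a,b,sg in (("d1L",P(638,115),P(625,415),1),("d2R",P(325,145),P(331,395),-1),("d2L",P(296,145),P(304,395),1)):
    c,b0,m,r,x0,x1=edge(f,s,a,b,sg,win=5)
    print(n,"rel yaw %.2f"%np.degrees(np.arctan(c)),"Y rel TCP x=0: %.4f x=.06: %.4f"%(b0,b0+c*.06),m,"res %.4f"%r,x0.round(3),x1.round(3))
E
python3 -m pendant '[{"x":0,"y":0,"z":10,"spin":0,"fingers":20},{"x":0,"y":0,"z":5,"spin":0,"fingers":20},{"x":0,"y":0,"z":0,"spin":0,"fingers":20}]'; python3 st.py 3
```

```text
d1L rel yaw -0.16 Y rel TCP x=0: -0.0385 x=.06: -0.0387 60 res 0.0001 0.043 0.095
d2R rel yaw -0.14 Y rel TCP x=0: 0.0223 x=.06: 0.0222 60 res 0.0001 0.046 0.09
d2L rel yaw -0.21 Y rel TCP x=0: 0.0278 x=.06: 0.0275 60 res 0.0001 0.046 0.09
time_s: 14.33
ee_pos: [0.5724, -0.0635, 0.1407]
tcp_rot: [[0.992, -0.129, -0.001], [-0.129, -0.992, -0.001], [-0.001, 0.001, -1.0]]
contact_force: [0.3, -2.3, -4.2]
gripper_width: 0.0292
t 14.43 ee [ 0.5723 -0.0634  0.141 ] sd [6.e-05 1.e-04 2.e-04] tray x 0.8 y 120.32 z 141.0 F [-0.2 -2.4 -4.2] yaw -7.41
```

Within about 0.3 mm of flush with div1. I'll lower on, wedging div2 (−2.4 N already).

```bash
python3 -m pendant '[{"x":0,"y":0,"z":5,"spin":0,"fingers":20},{"x":0,"y":0,"z":5,"spin":0,"fingers":20},{"x":0,"y":0,"z":5,"spin":0,"fingers":20},{"x":0,"y":0,"z":5,"spin":0,"fingers":20},{"x":0,"y":0,"z":0,"spin":0,"fingers":20}]'; python3 st.py 3 w11
python3 -m pendant '[{"x":0,"y":0,"z":5,"spin":0,"fingers":20},{"x":0,"y":0,"z":5,"spin":0,"fingers":20},{"x":0,"y":0,"z":0,"spin":0,"fingers":20}]'; python3 st.py 3
```

```text
time_s: 14.9
ee_pos: [0.5725, -0.0628, 0.1206]
tcp_rot: [[0.992, -0.129, -0.001], [-0.129, -0.992, 0.0], [-0.001, -0.0, -1.0]]
contact_force: [1.3, -3.2, -3.0]
gripper_width: 0.0291
t 15.00 ee [ 0.5723 -0.0627  0.1208] sd [9.0e-05 6.0e-05 1.2e-04] tray x 0.7 y 121.04 z 120.8 F [ 0.3 -2.6 -3.5] yaw -7.42
time_s: 15.3
ee_pos: [0.5718, -0.0626, 0.1103]
tcp_rot: [[0.992, -0.129, -0.002], [-0.129, -0.992, 0.001], [-0.002, -0.0, -1.0]]
contact_force: [0.9, -2.2, -5.9]
gripper_width: 0.0293
t 15.40 ee [ 0.5718 -0.0626  0.1105] sd [1.e-05 1.e-05 2.e-04] tray x 0.1 y 121.05 z 110.5 F [-0.1 -2.1 -5. ] yaw -7.41
```

View pics/w11.png

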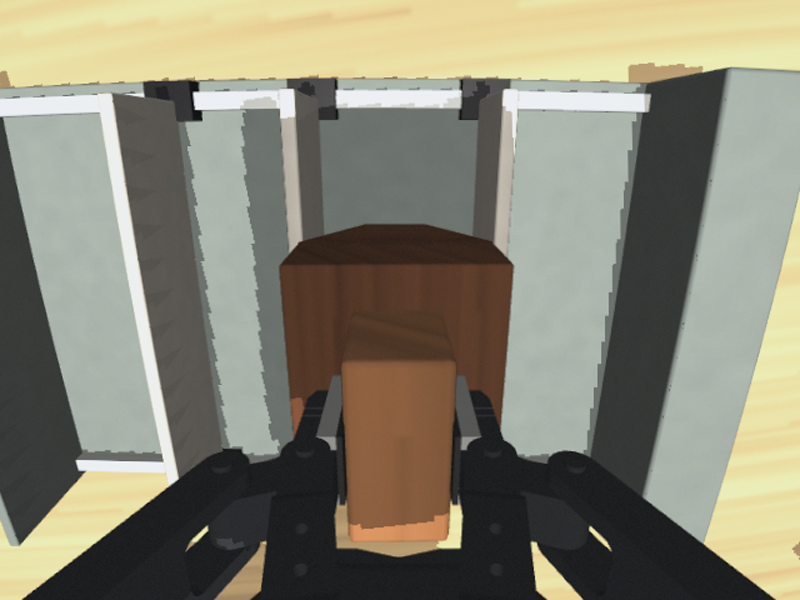

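Lane 2 is wedging as intended. TCP tray y is 121.05 against a target of 120.5–120.7. I'll ease 0.3 mm back and lower to the deck.

```bash
python3 -m pendant '[{"x":0,"y":0.3,"z":5,"spin":0,"fingers":20},{"x":0,"y":0,"z":5,"spin":0,"fingers":20},{"x":0,"y":0,"z":4,"spin":0,"fingers":20},{"x":0,"y":0,"z":2,"spin":0,"fingers":20},{"x":0,"y":0,"z":0,"spin":0,"fingers":20}]'; python3 st.py 3
python3 -m pendant '[{"x":0,"y":0,"z":1,"spin":0,"fingers":20},{"x":0,"y":0,"z":1,"spin":0,"fingers":20},{"x":0,"y":0,"z":0,"spin":0,"fingers":20}]'; python3 st.py 3
```

```text
time_s: 15.87
ee_pos: [0.5724, -0.0627, 0.0951]
tcp_rot: [[0.992, -0.129, -0.001], [-0.129, -0.992, 0.001], [-0.001, -0.001, -1.0]]
contact_force: [-0.1, 0.3, -6.2]
gripper_width: 0.0292
t 15.97 ee [ 0.5724 -0.0627  0.0952] sd [1.e-05 0.e+00 7.e-05] tray x 0.8 y 121.02 z 95.2 F [ 0.7  0.2 -6.8] yaw -7.43
time_s: 16.27
ee_pos: [0.5726, -0.0628, 0.0945]
tcp_rot: [[0.992, -0.129, 0.0], [-0.129, -0.992, 0.001], [0.0, -0.001, -1.0]]
contact_force: [-1.8, 2.6, 1.1]
gripper_width: 0.0288
t 16.37 ee [ 0.5726 -0.0628  0.0945] sd [2.e-05 1.e-05 1.e-05] tray x 1.0 y 120.98 z 94.5 F [-1.8  2.1  1.4] yaw -7.42
```

```bash
python3 -m pendant '[{"x":0,"y":-0.3,"z":1,"spin":0,"fingers":20},{"x":0,"y":0,"z":0,"spin":0,"fingers":20}]'; python3 st.py 2
python3 -m pendant '[{"x":0,"y":0,"z":-6,"spin":0,"fingers":20},{"x":0,"y":0,"z":-12,"spin":0,"fingers":20},{"x":0,"y":0,"z":-18,"spin":0,"fingers":20},{"x":0,"y":0,"z":-18,"spin":0,"fingers":20},{"x":0,"y":0,"z":-20,"spin":0,"fingers":20},{"x":0,"y":0,"z":-20,"spin":0,"fingers":20},{"x":0,"y":0,"z":-10,"spin":0,"fingers":20},{"x":0,"y":0,"z":0,"spin":0,"fingers":20},{"x":0,"y":0,"z":0,"spin":0,"fingers":20},{"x":0,"y":0,"z":0,"spin":0,"fingers":20}]'; python3 st.py 6 w12
```

```text
time_s: 16.58
ee_pos: [0.5726, -0.0627, 0.0944]
tcp_rot: [[0.992, -0.129, 0.001], [-0.129, -0.992, 0.0], [0.001, -0.0, -1.0]]
contact_force: [-4.8, 2.1, 8.6]
gripper_width: 0.0288
t 16.63 ee [ 0.5726 -0.0627  0.0944] sd [0. 0. 0.] tray x 1.0 y 121.03 z 94.4 F [-4.5  1.9  8.5] yaw -7.40
time_s: 17.52
ee_pos: [0.5717, -0.0629, 0.1952]
tcp_rot: [[0.992, -0.129, -0.003], [-0.129, -0.992, 0.0], [-0.003, 0.0, -1.0]]
contact_force: [0.5, 0.2, -3.3]
gripper_width: 0.0292
t 17.77 ee [ 0.5719 -0.0628  0.1954] sd [2.2e-04 3.0e-05 2.8e-04] tray x 0.3 y 120.87 z 195.4 F [ 0.  -0.1 -3.8] yaw -7.41
```

View pics/w12.png

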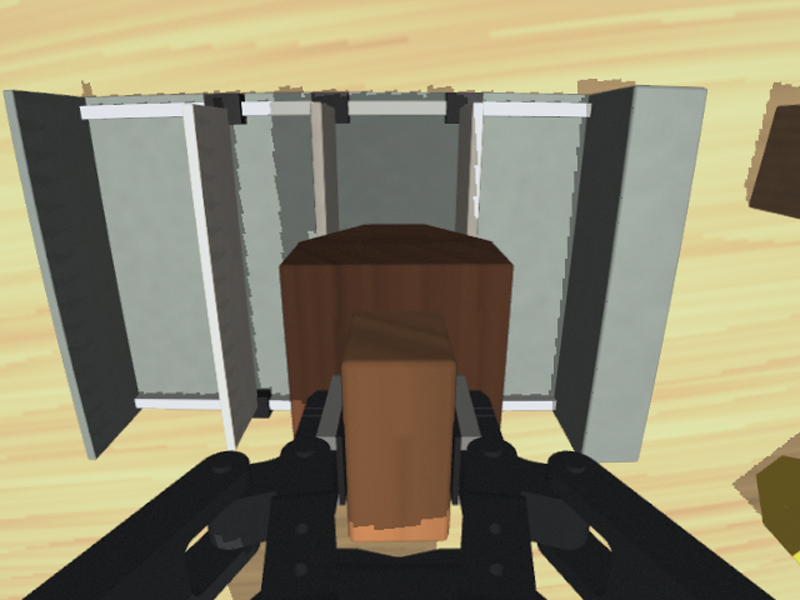

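```bash
python3 - <<'E'
from edges import *
import pickle
s,f=pickle.load(open("last.pkl","rb")); s=dict(s); s["ee_pos"]=np.array([0,0,.1954])
s["tcp_rot"]=np.array([[1,0,0],[0,-1,0],[0,0,-1.]])
k=.8
for n,a,b,sg in (("stop",(634,90),(581,455),1),("d1L",(470,105),(467,235),1),("d1R",(482,105),(478,225),-1),("d2L",(313,108),(317,230),1),("d2R",(323,108),(328,230),-1),("d3L",(184,106),(228,445),1),("d3R",(193,106),(236,445),-1),("plateR",(14,92),(97,455),-1)):
    c,b0,m,r,x0,x1=edge(f,s,np.array(a)*k,np.array(b)*k,sg,win=5)
    print(n,"rel yaw %.2f"%np.degrees(np.arctan(c)),"Y rel TCP x=.06: %.4f"%(b0+c*.06),m,"res %.4f"%r,x0.round(3),x1.round(3))
E
```

```text
stop rel yaw -0.16 Y rel TCP x=.06: -0.1209 60 res 0.0001 -0.095 0.096
d1L rel yaw -0.18 Y rel TCP x=.06: -0.0388 60 res 0.0001 0.036 0.095
d1R rel yaw 0.13 Y rel TCP x=.06: -0.0443 59 res 0.0001 0.042 0.095
d2L rel yaw -0.17 Y rel TCP x=.06: 0.0433 60 res 0.0001 0.039 0.094
d2R rel yaw -0.07 Y rel TCP x=.06: 0.0379 60 res 0.0001 0.039 0.094
d3L rel yaw -0.09 Y rel TCP x=.06: 0.1095 58 res 0.0001 -0.089 0.089
d3R rel yaw -0.11 Y rel TCP x=.06: 0.1039 60 res 0.0001 -0.089 0.089
plateR rel yaw -0.05 Y rel TCP x=.06: 0.2002 60 res 0.0001 -0.098 0.098
```

Measured from the stop: d1 is +0.4 mm and d2 +0.5 to +0.9 mm from ideal, and lane 2 is about 76.2 mm. Stop to plate reads 321.1 mm. Stepping to lane 3, +81.8 mm.

```bash
python3 -m pendant '[{"x":0,"y":-27,"z":0,"spin":0.1,"fingers":20},{"x":0,"y":-27,"z":0,"spin":0,"fingers":20},{"x":0,"y":-27.8,"z":0,"spin":0,"fingers":20},{"x":0,"y":0,"z":10,"spin":0,"fingers":20},{"x":0,"y":0,"z":15,"spin":0,"fingers":20},{"x":0,"y":0,"z":15,"spin":0,"fingers":20},{"x":0,"y":0,"z":0,"spin":0,"fingers":20},{"x":0,"y":0,"z":0,"spin":0,"fingers":20},{"x":0,"y":0,"z":0,"spin":0,"fingers":20}]'; python3 st.py 6 w13
python3 - <<'E'
from edges import *
import pickle
s,f=pickle.load(open("last.pkl","rb"))
crop("c8",f,160,40,440,250,2.8)
E
```

```text
time_s: 18.57
ee_pos: [0.5838, 0.018, 0.1574]
tcp_rot: [[0.991, -0.131, 0.001], [-0.131, -0.991, 0.0], [0.001, -0.0, -1.0]]
contact_force: [0.2, -0.6, -3.5]
gripper_width: 0.0289
t 18.82 ee [0.5839 0.0181 0.1577] sd [1.3e-04 4.0e-05 1.8e-04] tray x 1.6 y 202.63 z 157.7 F [ 0.2 -0.3 -3.5] yaw -7.53
```

View pics/c8.png

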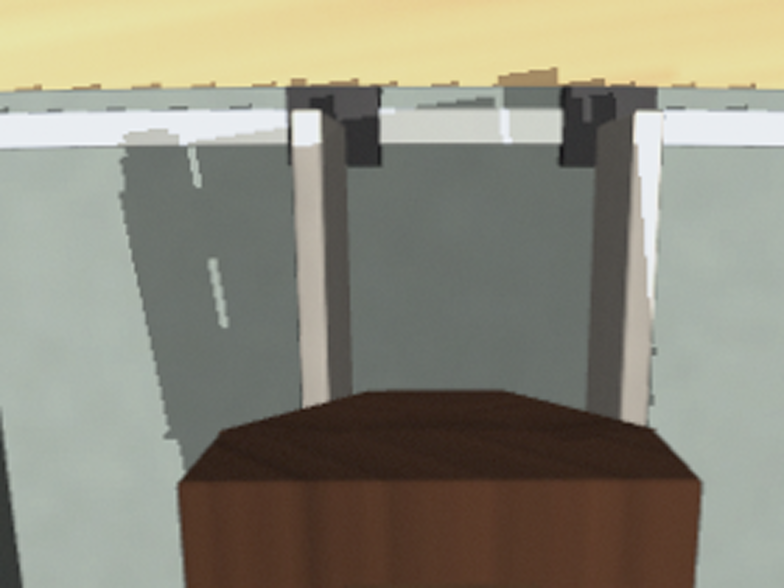

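The nose is centred over lane 3, with the div2 left edge at 634 → 622 in the crop and the div3 strip at 293–330. It looks the same as at lane 2, so I'll lower.

```bash
python3 - <<'E'
from edges import *
import pickle
s,f=pickle.load(open("last.pkl","rb")); s=dict(s); s["ee_pos"]=np.array([0,0,.1577])
s["tcp_rot"]=np.array([[1,0,0],[0,-1,0],[0,0,-1.]])
P=lambda x,y:np.array([160+x/2.8,40+y/2.8])
for n,a,b,sg in (("d2L",P(634,115),P(621,415),1),("d3R",P(321,145),P(329,395),-1)):
    c,b0,m,r,x0,x1=edge(f,s,a,b,sg,win=5)
    print(n,"rel yaw %.2f"%np.degrees(np.arctan(c)),"Y rel TCP x=.06: %.4f"%(b0+c*.06),m,"res %.4f"%r)
E
python3 -m pendant '[{"x":0,"y":0,"z":10,"spin":0,"fingers":20},{"x":0,"y":0,"z":5,"spin":0,"fingers":20},{"x":0,"y":0,"z":5,"spin":0,"fingers":20},{"x":0,"y":0,"z":5,"spin":0,"fingers":20},{"x":0,"y":0,"z":0,"spin":0,"fingers":20}]'; python3 st.py 3
```

```text
d2L rel yaw -0.09 Y rel TCP x=.06: -0.0381 60 res 0.0001
d3R rel yaw -0.08 Y rel TCP x=.06: 0.0228 60 res 0.0001
time_s: 19.28
ee_pos: [0.5832, 0.0178, 0.1308]
tcp_rot: [[0.991, -0.131, -0.001], [-0.131, -0.991, -0.001], [-0.0, 0.001, -1.0]]
contact_force: [1.5, -3.2, -4.0]
gripper_width: 0.0289
t 19.38 ee [0.5831 0.0179 0.131 ] sd [8.0e-05 8.0e-05 1.4e-04] tray x 0.8 y 202.33 z 131.0 F [ 0.5 -2.9 -3.9] yaw -7.52
```

Lane 3 sits about 0.5 mm nearer div2 than ideal, so I'll add 0.4 mm and continue.

```bash
python3 -m pendant '[{"x":0,"y":-0.4,"z":5,"spin":0,"fingers":20},{"x":0,"y":0,"z":5,"spin":0,"fingers":20},{"x":0,"y":0,"z":5,"spin":0,"fingers":20},{"x":0,"y":0,"z":5,"spin":0,"fingers":20},{"x":0,"y":0,"z":0,"spin":0,"fingers":20}]'; python3 st.py 3
python3 -m pendant '[{"x":0,"y":0,"z":5,"spin":0,"fingers":20},{"x":0,"y":0,"z":5,"spin":0,"fingers":20},{"x":0,"y":0,"z":4,"spin":0,"fingers":20},{"x":0,"y":0,"z":2,"spin":0,"fingers":20},{"x":0,"y":0,"z":0,"spin":0,"fingers":20}]'; python3 st.py 3
```

```text
time_s: 19.85
ee_pos: [0.5821, 0.019, 0.1098]
tcp_rot: [[0.991, -0.131, -0.003], [-0.131, -0.991, 0.001], [-0.003, -0.0, -1.0]]
contact_force: [-1.0, -2.2, -6.3]
gripper_width: 0.029
t 19.95 ee [0.5822 0.019  0.1102] sd [6.0e-05 1.0e-05 2.9e-04] tray x -0.3 y 203.28 z 110.2 F [-0.6 -1.6 -5.2] yaw -7.52
time_s: 20.42
ee_pos: [0.5834, 0.0189, 0.0952]
tcp_rot: [[0.991, -0.131, -0.0], [-0.131, -0.991, 0.001], [-0.0, -0.001, -1.0]]
contact_force: [1.1, -0.9, -7.4]
gripper_width: 0.0288
t 20.52 ee [0.5834 0.0189 0.0952] sd [2.e-05 1.e-05 3.e-05] tray x 0.9 y 203.41 z 95.2 F [ 1.5 -0.7 -7.1] yaw -7.52
```

```bash
python3 -m pendant '[{"x":0,"y":0,"z":1,"spin":0,"fingers":20},{"x":0,"y":0,"z":1,"spin":0,"fingers":20},{"x":0,"y":0,"z":1,"spin":0,"fingers":20},{"x":0,"y":0,"z":0,"spin":0,"fingers":20}]'; python3 st.py 3
```

```text
time_s: 20.9
ee_pos: [0.5834, 0.0189, 0.0944]
tcp_rot: [[0.991, -0.131, 0.001], [-0.131, -0.991, 0.0], [0.001, -0.001, -1.0]]
contact_force: [-2.4, 0.1, 5.5]
gripper_width: 0.0291
t 21.00 ee [0.5834 0.0189 0.0944] sd [0.e+00 1.e-05 1.e-05] tray x 1.0 y 203.41 z 94.4 F [-2.4  0.4  5.6] yaw -7.52
```

Seated on the deck (z 94.4, Fz +5.6). I'll lift straight out and check all the lanes.

```bash
python3 -m pendant '[{"x":0,"y":0,"z":-6,"spin":0,"fingers":20},{"x":0,"y":0,"z":-12,"spin":0,"fingers":20},{"x":0,"y":0,"z":-18,"spin":0,"fingers":20},{"x":0,"y":0,"z":-18,"spin":0,"fingers":20},{"x":0,"y":0,"z":-20,"spin":0,"fingers":20},{"x":0,"y":0,"z":-20,"spin":0,"fingers":20},{"x":0,"y":0,"z":-20,"spin":0,"fingers":20},{"x":0,"y":0,"z":-10,"spin":0,"fingers":20},{"x":0,"y":0,"z":-10,"spin":0,"fingers":20},{"x":0,"y":0,"z":0,"spin":0,"fingers":20},{"x":0,"y":0,"z":0,"spin":0,"fingers":20},{"x":0,"y":0,"z":0,"spin":0,"fingers":20}]'; python3 st.py 3 w14
```

```text
time_s: 22.05
ee_pos: [0.5825, 0.0187, 0.2254]
tcp_rot: [[0.991, -0.131, -0.003], [-0.131, -0.991, 0.0], [-0.003, 0.0, -1.0]]
contact_force: [0.1, 0.5, -4.4]
gripper_width: 0.0286
t 22.15 ee [0.5826 0.0187 0.2254] sd [6.e-05 1.e-05 6.e-05] tray x 0.2 y 203.05 z 225.4 F [ 0.   0.4 -4.3] yaw -7.51
```

View pics/w14.png

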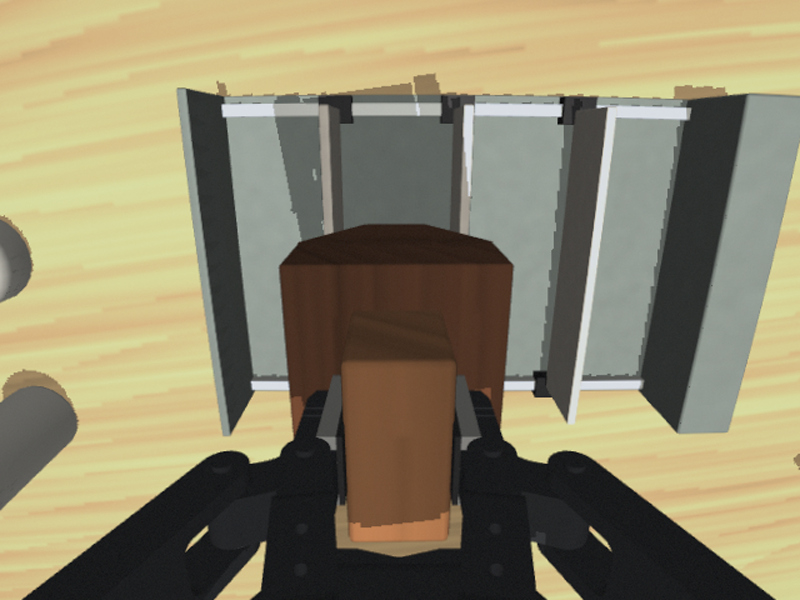

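```bash
python3 - <<'E'
from edges import *
import pickle
s,f=pickle.load(open("last.pkl","rb")); s=dict(s); s["ee_pos"]=np.array([0,0,.2254])
s["tcp_rot"]=np.array([[1,0,0],[0,-1,0],[0,0,-1.]])
k=.8;D={}
for n,a,b,sg in (("stop",(748,95),(680,430),1),("d1L",(606,110),(569,420),1),("d1R",(615,110),(576,420),-1),("d2L",(462,108),(460,225),1),("d2R",(474,108),(470,225),-1),("d3L",(320,108),(323,225),1),("d3R",(331,108),(334,225),-1),("plateR",(187,92),(231,432),-1)):
    c,b0,m,r,x0,x1=edge(f,s,np.array(a)*k,np.array(b)*k,sg,win=5)
    D[n]=b0+c*.06
    print(n,"rel yaw %.2f"%np.degrees(np.arctan(c)),"Y x=.06: %.4f"%(b0+c*.06),m,"res %.4f"%r,x0.round(3),x1.round(3))
q=.322/(D["plateR"]-D["stop"]);print("scale",q)
p=[(D[f"d{i}L"]+D[f"d{i}R"])/2-D["stop"] for i in(1,2,3)]
print("divider err mm",[round(1e3*(v*q-(.079+.082*i)),2) for i,v in enumerate(p)])
E
```

```text
stop rel yaw -0.12 Y x=.06: -0.2028 60 res 0.0002 -0.098 0.098
d1L rel yaw -0.13 Y x=.06: -0.1206 60 res 0.0001 -0.09 0.089
d1R rel yaw -0.14 Y x=.06: -0.1262 58 res 0.0001 -0.09 0.089
d2L rel yaw -0.06 Y x=.06: -0.0385 60 res 0.0002 0.037 0.095
d2R rel yaw 0.15 Y x=.06: -0.0438 51 res 0.0003 0.042 0.095
d3L rel yaw -0.13 Y x=.06: 0.0437 60 res 0.0002 0.037 0.095
d3R rel yaw -0.03 Y x=.06: 0.0384 60 res 0.0001 0.037 0.095
plateR rel yaw 0.02 Y x=.06: 0.1188 60 res 0.0001 -0.098 0.098
scale 1.0013233161615742
divider err mm [np.float64(0.53), np.float64(0.87), np.float64(1.18)]
```

The three lanes come out at about 76.5, 76.3 and 76.3 mm, with divider errors of +0.5, +0.9 and +1.2 mm. All the lanes fit the block. I'll return the block to its original free spot on the bench.

```bash
python3 -m pendant '[{"x":-5.6,"y":33.7,"z":0,"spin":0,"fingers":20},{"x":-5.6,"y":33.7,"z":0,"spin":0,"fingers":20},{"x":-5.6,"y":33.7,"z":0,"spin":0,"fingers":20},{"x":-5.6,"y":33.7,"z":0,"spin":0,"fingers":20},{"x":-5.6,"y":33.7,"z":0,"spin":0,"fingers":20},{"x":-5.6,"y":33.7,"z":0,"spin":0,"fingers":20},{"x":-5.6,"y":33.7,"z":0,"spin":0,"fingers":20},{"x":-5.6,"y":33.7,"z":0,"spin":0,"fingers":20},{"x":-5.6,"y":33.7,"z":0,"spin":0,"fingers":20},{"x":-5.6,"y":33.7,"z":0,"spin":0,"fingers":20},{"x":-5.6,"y":33.7,"z":0,"spin":0,"fingers":20},{"x":-5.6,"y":33.7,"z":0,"spin":0,"fingers":20},{"x":0,"y":0,"z":0,"spin":-2.1,"fingers":20},{"x":0,"y":0,"z":0,"spin":0,"fingers":20},{"x":0,"y":0,"z":0,"spin":0,"fingers":20}]'; python3 st.py 2 w15
```

```text
time_s: 23.45
ee_pos: [0.4635, -0.3732, 0.226]
tcp_rot: [[0.995, -0.096, -0.001], [-0.096, -0.995, 0.002], [-0.001, -0.002, -1.0]]
contact_force: [-0.3, 0.4, -5.1]
gripper_width: 0.0289
t 23.50 ee [ 0.4637 -0.373   0.2261] sd [0.00015 0.00024 0.00011] tray x -66.4 y -200.79 z 226.1 F [-0.4 -0.1 -4.4] yaw -5.47
```

View pics/w15.png

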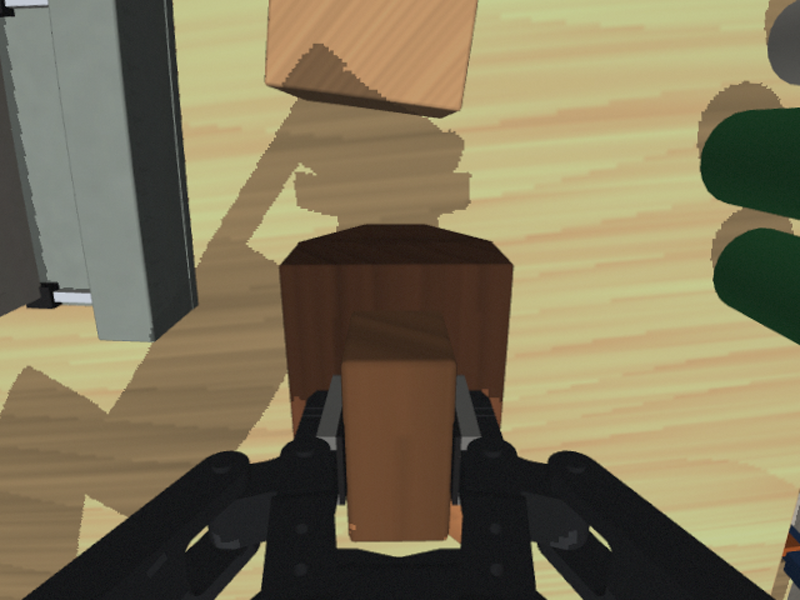

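The block is over its original spot: carton at (370, 60), the tray's end stop at (125, 170), and the bench below is free. Lowering.

```bash
python3 -m pendant '[{"x":0,"y":0,"z":20,"spin":0,"fingers":20},{"x":0,"y":0,"z":25,"spin":0,"fingers":20},{"x":0,"y":0,"z":25,"spin":0,"fingers":20},{"x":0,"y":0,"z":25,"spin":0,"fingers":20},{"x":0,"y":0,"z":20,"spin":0,"fingers":20},{"x":0,"y":0,"z":15,"spin":0,"fingers":20},{"x":0,"y":0,"z":8,"spin":0,"fingers":20},{"x":0,"y":0,"z":3,"spin":0,"fingers":20},{"x":0,"y":0,"z":0,"spin":0,"fingers":20},{"x":0,"y":0,"z":0,"spin":0,"fingers":20}]'; python3 st.py 3
python3 -m pendant '[{"x":0,"y":0,"z":1,"spin":0,"fingers":20},{"x":0,"y":0,"z":1,"spin":0,"fingers":20},{"x":0,"y":0,"z":0,"spin":0,"fingers":20}]'; python3 st.py 2
```

```text
time_s: 24.38
ee_pos: [0.4646, -0.3736, 0.0868]
tcp_rot: [[0.996, -0.094, 0.002], [-0.094, -0.996, -0.001], [0.002, 0.001, -1.0]]
contact_force: [0.2, -0.2, -2.8]
gripper_width: 0.0295
t 24.48 ee [ 0.4647 -0.3738  0.087 ] sd [3.0e-05 1.3e-04 1.5e-04] tray x -65.3 y -201.48 z 87.0 F [-0.  -0.5 -3.5] yaw -5.39
time_s: 24.78
ee_pos: [0.4637, -0.3735, 0.0838]
tcp_rot: [[0.996, -0.094, 0.0], [-0.094, -0.996, 0.0], [0.0, -0.0, -1.0]]
contact_force: [0.6, 0.2, -4.2]
gripper_width: 0.0293
t 24.83 ee [ 0.4637 -0.3735  0.0838] sd [0.e+00 0.e+00 1.e-05] tray x -66.3 y -201.29 z 83.8 F [ 0.2 -0.1 -4. ] yaw -5.42
```

```bash
python3 -m pendant '[{"x":0,"y":0,"z":1,"spin":0,"fingers":20},{"x":0,"y":0,"z":0.5,"spin":0,"fingers":20},{"x":0,"y":0,"z":0,"spin":0,"fingers":20},{"x":0,"y":0,"z":0,"spin":0,"fingers":20}]'; python3 st.py 2
```

```text
time_s: 25.22
ee_pos: [0.4639, -0.3735, 0.0825]
tcp_rot: [[0.996, -0.094, 0.0], [-0.094, -0.996, -0.0], [0.0, 0.0, -1.0]]
contact_force: [0.0, -0.1, -1.9]
gripper_width: 0.0288
t 25.27 ee [ 0.4639 -0.3735  0.0825] sd [1.e-05 0.e+00 0.e+00] tray x -66.1 y -201.33 z 82.5 F [-0.1  0.  -1.7] yaw -5.41
```

Touching the bench (Fz rose from −4 to −1.7 N at z 82.5). I'll release and retreat straight up.

```bash
python3 -m pendant '[{"x":0,"y":0,"z":0.3,"spin":0,"fingers":20},{"x":0,"y":0,"z":0,"spin":0,"fingers":45},{"x":0,"y":0,"z":0,"spin":0,"fingers":60},{"x":0,"y":0,"z":0,"spin":0,"fingers":75},{"x":0,"y":0,"z":0,"spin":0,"fingers":80},{"x":0,"y":0,"z":0,"spin":0,"fingers":80},{"x":0,"y":0,"z":0,"spin":0,"fingers":80},{"x":0,"y":0,"z":0,"spin":0,"fingers":80}]'; python3 -m pendant '[{"x":0,"y":0,"z":-10,"spin":0,"fingers":80},{"x":0,"y":0,"z":-20,"spin":0,"fingers":80},{"x":0,"y":0,"z":-30,"spin":0,"fingers":80},{"x":0,"y":0,"z":-30,"spin":0,"fingers":80},{"x":0,"y":0,"z":-30,"spin":0,"fingers":80},{"x":0,"y":0,"z":-30,"spin":0,"fingers":80},{"x":0,"y":0,"z":-30,"spin":0,"fingers":80},{"x":0,"y":0,"z":0,"spin":0,"fingers":80},{"x":0,"y":0,"z":0,"spin":0,"fingers":80}]'; python3 st.py 2 w16
```

```text
time_s: 25.98
ee_pos: [0.4639, -0.3735, 0.082]
tcp_rot: [[0.996, -0.094, 0.0], [-0.094, -0.996, 0.0], [0.0, -0.0, -1.0]]
contact_force: [0.0, 0.4, -0.2]
gripper_width: 0.0798
time_s: 26.73
ee_pos: [0.4645, -0.374, 0.2649]
tcp_rot: [[0.996, -0.094, 0.004], [-0.094, -0.996, -0.003], [0.004, 0.003, -1.0]]
contact_force: [-0.0, 0.4, -1.1]
gripper_width: 0.0799
t 26.78 ee [ 0.4641 -0.3737  0.2638] sd [0.00036 0.00031 0.00103] tray x -65.9 y -201.47 z 263.8 F [ 0.1  0.1 -1.2] yaw -5.41
```

View pics/w16.png

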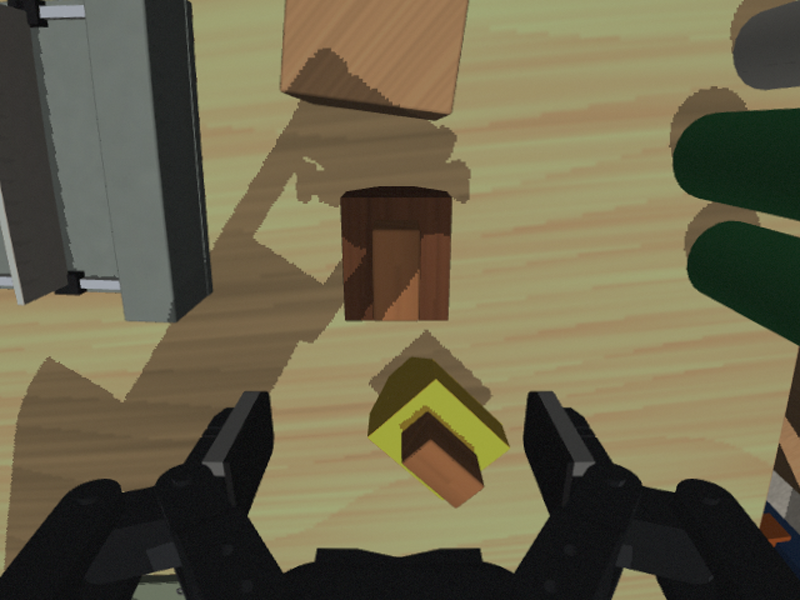

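The block stands upright at (397, 255), clear of the tray, and the yellow decoy and carton are where they were. As a final check I'll view the tray from above again without the block in the way.

```bash
python3 -m pendant '[{"x":6.5,"y":-34,"z":0,"spin":0,"fingers":80},{"x":6.5,"y":-34,"z":0,"spin":0,"fingers":80},{"x":6.5,"y":-34,"z":0,"spin":0,"fingers":80},{"x":6.5,"y":-34,"z":0,"spin":0,"fingers":80},{"x":6.5,"y":-34,"z":0,"spin":0,"fingers":80},{"x":6.5,"y":-34,"z":0,"spin":0,"fingers":80},{"x":6.5,"y":-34,"z":0,"spin":0,"fingers":80},{"x":6.5,"y":-34,"z":0,"spin":0,"fingers":80},{"x":6.5,"y":-34,"z":0,"spin":0,"fingers":80},{"x":6.5,"y":-34,"z":0,"spin":0,"fingers":80},{"x":0,"y":0,"z":0,"spin":0,"fingers":80},{"x":0,"y":0,"z":0,"spin":0,"fingers":80},{"x":0,"y":0,"z":0,"spin":0,"fingers":80}]'; python3 st.py 3 w17
python3 - <<'E'
from h import *
for n in("top","side"): crop(n+"9",vision.grab_frame(n),0,0,640,480,1.2)
E
```

```text
time_s: 27.92
ee_pos: [0.5599, -0.0414, 0.2608]
tcp_rot: [[0.996, -0.094, -0.003], [-0.094, -0.996, -0.0], [-0.003, 0.001, -1.0]]
contact_force: [-0.5, -0.3, -0.8]
gripper_width: 0.08
t 28.02 ee [ 0.56   -0.0419  0.2611] sd [5.0e-05 3.5e-04 2.3e-04] tray x -14.3 y 140.05 z 261.1 F [-0.4 -0.5 -0.3] yaw -5.44
```

View pics/w17.png

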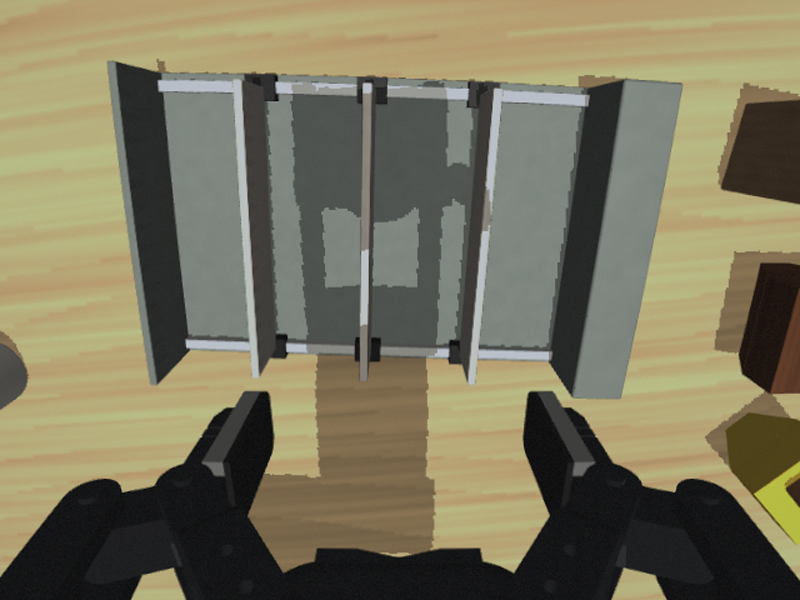

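View pics/side9.png

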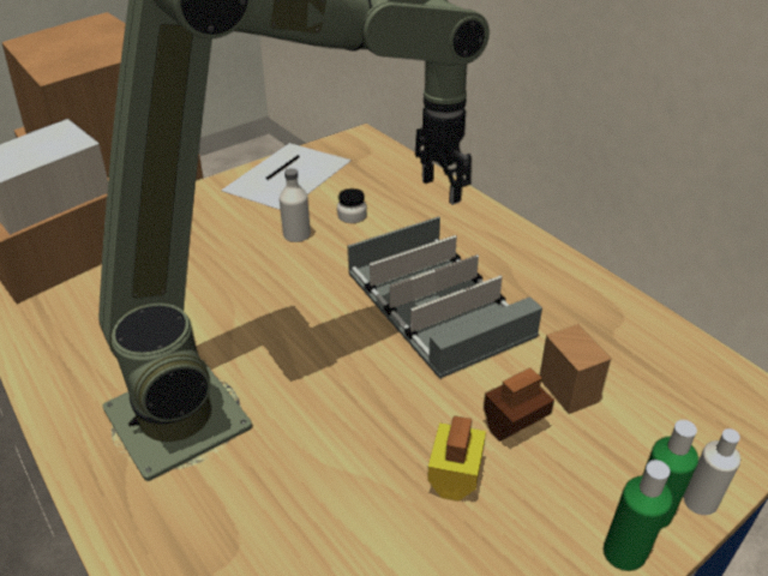

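View pics/top9.png

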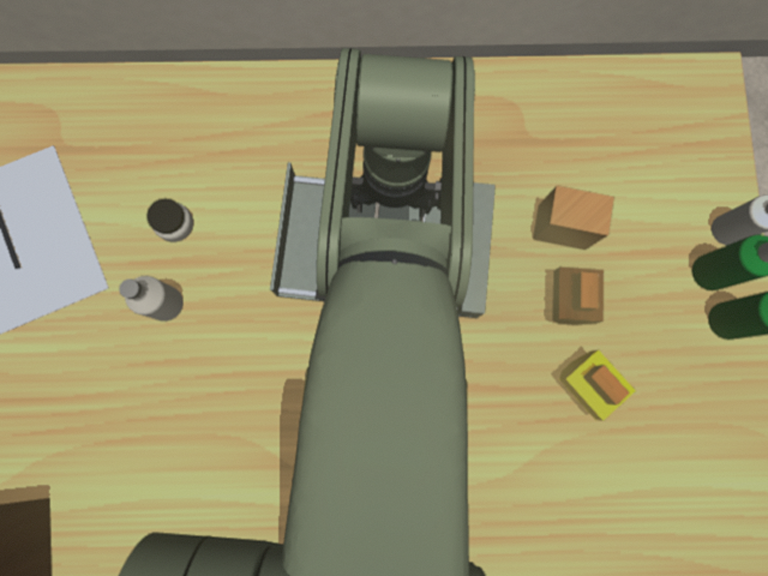

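The pictures show the block upright next to the carton, at (578, 295) in the top view and (520, 400) in the side view. The bottle, carton and jar are undisturbed, and all four lanes are clearly open. I'll do the final fit.

```bash
python3 - <<'E'
from edges import *
import pickle
s,f=pickle.load(open("last.pkl","rb")); s=dict(s); s["ee_pos"]=np.array([0,0,.2611])
a0=np.radians(2.1);c0,s0=np.cos(a0),np.sin(a0)
s["tcp_rot"]=np.array([[c0,s0,0],[s0,-c0,0],[0,0,-1.]])
k=.8;D={}
for n,a,b,sg in (("stop",(624,82),(573,395),1),("d1L",(492,90),(469,380),1),("d1R",(501,90),(476,380),-1),("d2L",(363,84),(360,378),1),("d2R",(373,84),(368,378),-1),("d3L",(234,82),(252,375),1),("d3R",(243,82),(260,375),-1),("plateR",(117,64),(158,382),-1)):
    c,b0,m,r,x0,x1=edge(f,s,np.array(a)*k,np.array(b)*k,sg,win=5)
    D[n]=b0; print(n,"rel yaw %.2f"%np.degrees(np.arctan(c)),"Y %.4f"%b0,m,"res %.4f"%r)
q=.322/(D["plateR"]-D["stop"]);print("scale",q)
p=[0]+[1e3*q*((D[f"d{i}L"]+D[f"d{i}R"])/2-D["stop"]) for i in(1,2,3)]
print("div err",[round(p[i]-(82*i-3),2) for i in(1,2,3)],"lanes",round(p[1]-3,2),round(p[2]-p[1]-6,2),round(p[3]-p[2]-6,2))
E
```

```text
stop rel yaw -0.02 Y -0.1396 60 res 0.0002
d1L rel yaw 0.06 Y -0.0572 60 res 0.0002
d1R rel yaw 0.04 Y -0.0627 55 res 0.0002
d2L rel yaw -0.00 Y 0.0248 55 res 0.0002
d2R rel yaw 0.09 Y 0.0194 60 res 0.0001
d3L rel yaw 0.15 Y 0.1069 58 res 0.0002
d3R rel yaw 0.13 Y 0.1014 60 res 0.0001
plateR rel yaw 0.11 Y 0.1819 60 res 0.0001
scale 1.0015329158322381
div err [np.float64(0.74), np.float64(0.96), np.float64(1.1)] lanes 76.74 76.21 76.14
```

The lanes measure 76.7, 76.2 and 76.1 mm. I'm handing in.

```bash
python3 -c "
from station import workorder,sense
print(workorder.close_job()); print(sense()['time_s'])"
```

```text
the job is handed in; nothing more can be done
None
the job is handed in; nothing more can be done
```

I set the first three lanes with the dark spacer block, in order from the thick end stop. Each time I lowered it nose first until the force and height readings showed it on the deck, then lifted it straight out. The block now stands upright on the bench at its original spot, clear of the tray. The arm is above the tray, touching nothing, and the job was handed in at about 28 s.

**Lane widths:** the last camera check gave 76.7, 76.2 and 76.1 mm against the block's 76 mm. The three dividers sit +0.7, +1.0 and +1.1 mm past their ideal places, because small errors added up along the row. An earlier fit with the block still held gave 76.5, 76.3 and 76.3 mm, so the readings agree to about 0.3 mm.

**Other checks:** in the last top and side pictures the bottle, carton, jar and yellow decoy were standing where they had been. The largest contact force I read was about 10 N.

**What went wrong:** the first move calls were refused for missing keys and moved nothing. One fit of the stop edge after lane 1 caught a shadow edge, so I discarded it and later fits replaced it.

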